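# Open the ratchet mould clamp, sort the blocks, refit the platen

## Robot

A 7-joint arm with a two-finger parallel gripper is mounted at the origin on the work surface. World frame = base frame: x ahead of the robot, y to its left, z up, the work surface at z = 0. Lengths are in m, angles in degrees, forces in N, time in s.
With the tool pointing down it reaches from about 0.375 to 0.925 m from the base axis. Payload 3.1 kg.
Tool frame: the origin (TCP) lies on the centre line of the jaws, within the pads' length; the fingertips stand 8 mm ahead of it and the grasp point (between the pads) lies 11 mm behind it; z points along the fingers, x is the direction in which the jaws open and shut, and the axes are right-handed (so a half turn about z gives the same grasp; the last joint's range is limited). The gripper opens to 85 mm and grips with 20 to 120 N. Pads are 22 mm wide; open, the fingers measure 114 mm over their backs; the gripper's body (76 mm by 85 mm) begins 54 mm behind the grasp point. The pads swing forward as they close: fully open they stand 13 mm farther back than shut.
Start: joints at [63.724, 21.939, 2.515, 91.553, -1.026, 66.532, -2.859], TCP at [0.229, -0.608, 0.239] pointing down, gripper open.
Joint ranges: [-149.38, 149.38], [-23.57, 123.04], [-84.95, 90], [0, 143.3], [-89.99, 269.99], [3.08, 112.72], [-163.45, 163.45]. Speed limits (degrees/s): [159.86, 159.86, 180, 180, 180, 180, 180].

## Interface

Orientations are given as a 3x3 rotation matrix whose columns are the frame's x, y, z axes.
In Python, from workcell import ctrl gives the robot as it stands. The module is installed in compiled form; this text tells all that it offers.
- The arm moves only by the tool send_rows, never from a script. Its argument "moves" is one flat list of numbers, 6 for each row, row after row: the shift along the tool's x, y, z normalised to -1 to 1, where 1 is 0.75 m, then the turn, a rotation vector about the tool's x, y, z normalised to -1 to 1, where 1 is 90 degrees. A call has exactly 8 rows; each row shifts and turns the commanded pose from where the row before left it, along the tool's axes as they then stand; what a row does not reach is not made up. A row lasts 1/8 s, in which the tool goes at most 62.5 mm and 10.7 degrees, less where a joint would pass 70% of its speed; a pose out of reach is approached as far as the arm can. A call with a number of a shift or a turn outside -1 to 1 is refused whole. A call with a gripper value outside its range is refused whole. "claw" is the opening, from 0 (shut) to 1 (fully open), set as the call begins (left out, the last holds). The fingers move at their own pace and stop on an object; the grip force is fixed at half the most. Time passes only in rows, so rows that do not move let the fingers close, or fill a call up. It gives the time, the measured TCP pose, the force and the opening at its end, in the units of the state.
- ctrl.state(): the state, without advancing time (a new reading comes with each control period).
- ctrl.capture(name): name is "scene" or "top" or "wrist"; returns a dict with "frame" (400x640x3 uint8, blue, green, red), "K" (3x3 intrinsics, pixels), "rvec" (rotation vector, rad) and "tvec" (3), from world to camera coordinates, as OpenCV has them. Camera axes: x right, y down, z forward; pixel columns grow to the right and rows downward; lengths in m; the calibration is good to about 2 mm. A picture is of the moment at which its call begins. There is no depth.
- ctrl.finish_job(): hands the job in, once; it reports no verdict.
The state is a dict: "t": time; "joint_pos": joint angles; "qd": joint speeds; "joint_efforts": joint torques, N m; "tcp_pos": TCP position; "tool_rot": TCP orientation; "contact_force": force on the tool from outside, world axes, zero at the start; "ft_torque": the same for the moment, N m; "width": finger opening in m.
Only numpy, scipy, OpenCV 4.12 (cv2) and the standard library are available. Lean on these libraries where they do the work, as an engineer would, in place of code of your own. Each camera call takes 0.05 s, during which the arm holds its last target.

## Task

The mould blocks are ready to come out of the ratchet clamp: flip the ratchet's red direction lever over to the loosen side (away from the blocks), then work the handle to and fro until the green jaw is fully open. Lift out all the blocks and put the red ones in the red tray and the blue ones in the blue tray. Last, lower the drilled aluminium platen over the tall guide rod, keeping it level, until it lies flat on both rests over the empty bed; leave the jaw open and the other things on the bench where they are.

Things in the scene. Friction and masses are not known exactly. Their poses are not given: they have to be found in the camera images.
- clamp: Grey mould clamp fixed to the bench; bed 270 x 70 mm, top 12 mm up; origin at bench level under the bed's middle; x along the row of blocks to the guide rod, z up. Fence on the row's +y side up to 28 mm. Blocks stand on the bed, 36 mm apart along x (12 mm gaps), 40 mm across between fence and green jaw. Ratchet 150 mm to the -y side.
- bed_centre (a point): Point over the bed where the middle of the seated platen's handle comes: 32 mm along x from the clamp's origin, 40 mm up, level with both rests. The rests, on which the platen lies at 40 mm, are the round collar at the rod's foot and a dark steel block 202 mm from the rod at the other end. Axes as the clamp.
- rod_top (a point): Tip of the upright guide rod, 12 mm thick, tip tapered over its last 12 mm, 160 mm above the bench; its collar (the rest) ends at 40 mm. 110 mm along x from the clamp's origin. Axes as the clamp.
- jaw (a joint): Slide of the green jaw, m: 0 closed (a lip at 60.5 to 66.5 mm height covers 9 mm of the blocks' tops so that they cannot be lifted), up to 0.044 as it opens towards -y. Driven by the ratchet screw, 15 mm per rad; it cannot be pulled by hand.
- screw (a joint): Angle of the toothed ratchet wheel that drives the jaw, rad: 0 tight, grows as it turns counter-clockwise seen from above (loosening), stops at 2.95, fully open. Stays where it is left. 24 teeth.
- ratchet_axis (a point): Point on the vertical axis of the ratchet, on the handle's top face (85 mm up): 60 mm along x and -150 mm along y from the clamp's origin.
- handle (a joint): Ratchet handle's angle about the ratchet axis, rad, -0.6 to 1.15; at 0 it points along the clamp's -x; grows counter-clockwise from above, the knob going away from the blocks. Lever on loosen: growing turns the screw (after up to 0.3 of play to catch a tooth), swinging back clicks freely, so several strokes are needed. Lever on tighten: swings idly. Stays put; at the knob 3 N idle, 6 N driving.
- knob_top (a point): Top of the upright black knob at the handle's end, 130 mm from the ratchet axis; 24 mm thick, turning freely on its pin, from 85 to 125 mm above the bench.
- lever (a joint): Red direction lever's angle on the handle, rad: -0.45 tighten (as found), +0.45 loosen. Vertical pivot on the handle, 42 mm from the ratchet axis; the lever points outwards along the handle and leans to the side to which the handle then drives: loosen leans counter-clockwise, away from the blocks. Stays put; about 2 N at its post, less than moves the handle.
- lever_post (a point): Top of the upright red post, 11 mm thick and turning freely on its pin, 94 to 126 mm above the bench, at the lever's end 32 mm from the lever's pivot.
- red_1: Red mould block with a thin aluminium parting line, 24 x 40 x 45 mm (x, y, z), 110 g; origin at its centre. May be absent (None). Standing in the clamp at the start, axes as the clamp.
- red_2: Red mould block with a thin aluminium parting line, 24 x 40 x 45 mm (x, y, z), 110 g; origin at its centre. May be absent (None). Standing in the clamp at the start, axes as the clamp.
- blue_1: Blue mould block with a thin aluminium parting line, 24 x 40 x 45 mm (x, y, z), 110 g; origin at its centre. May be absent (None). Standing in the clamp at the start, axes as the clamp.
- blue_2: Blue mould block with a thin aluminium parting line, 24 x 40 x 45 mm (x, y, z), 110 g; origin at its centre. May be absent (None). Standing in the clamp at the start, axes as the clamp.
- red_tray: Fixed open red tray, 125 x 130 x 35 mm (x, y, z), walls and floor 4-5 mm; origin at the centre of its underside.
- blue_tray: Fixed open blue tray, 125 x 130 x 35 mm (x, y, z), walls and floor 4-5 mm; origin at the centre of its underside.
- platen: Loose aluminium platen, 0.3 kg, balanced at its handle; plate 235 x 50 mm (x, y), 8 mm thick, lying flat; origin at the middle of its underside, 14.5 mm from the handle's middle. A boss 25 mm high at the +x end has an upright 15 mm through hole, 78 mm along +x from the handle's middle; a weight 25 mm high at the other end. Seated, its x lies along the clamp's x.
- platen_handle (a point): Middle of the top of the platen's black upright handle: 44 mm along the platen's x, 12 mm thick along y, from 8 to 42 mm above the underside. 14.5 mm along x from the platen's origin.
- platen_hole (a point): Centre of the hole's lower mouth, on the underside.
- jar: Bystander: amber jar, 60 mm wide, 75 mm high.
- mug: Bystander: white mug, 85 mm high.
- screwdriver: Bystander: screwdriver lying on the bench.
- bangle: Bystander: copper bangle, 66 mm across, lying flat.
- pumice: Bystander: polishing block, 50 x 70 x 22 mm.
There are look-alikes about, which are no part of the job. What is shaped like the blue_1 but turquoise or yellow is not meant. Of the things that look like the platen, the smaller one is meant.

How it is judged:
By the outcome, as a careful person would: the job done as asked, in the order asked, and still so for the second after the job is handed in, with the robot touching nothing.
Of red_1, red_2, blue_1, blue_2 only 2 to 4 are there at a start; the rules pass over those that are not, and their reading is None.
At some moment in a run one of platen may be knocked a few centimetres aside while the robot is not near it.
Once in a run the grip may slacken for a moment while it holds something.
It also fails if it takes over 208 s, if anything falls off the work surface, if the arm or the gripper's body presses on something with over 40 N, if the wrist force passes 120 N, or if a joint passes its speed limit or range.

## Working session

There is one attempt and no reset: what is moved stays moved. The work goes in short steps, Python scripts to look and compute and a tool call to move; the robot and the scene stay as the last step left them, time stands still between calls to the robot, and variables do not carry over. Pictures are saved under pics/ and viewed, and the job is handed in when it is done.

Besides the shell and the picture viewer there is one more tool, called after ">>>" as a command line: name --argument value ..., lists and objects as JSON in quotes. send_rows: Moves the arm, as the interface text tells. Scaled input: -1 to 1 covers 0.75 m each way for a shift and 90 degrees each way for a turn. Its arguments: {"type":"object","properties":{"moves":{"type":"array","items":{"type":"number","minimum":-1,"maximum":1}},"claw":{"type":"number"}},"required":["moves"]}

```bash
mkdir -p pics; ls; python3 - <<'E'
from workcell import ctrl
import cv2
s=ctrl.state()
for k in s: print(k,s[k])
for n in ("scene","top","wrist"):
    c=ctrl.capture(n); cv2.imwrite(f"pics/a_{n}.png",c["frame"]); print(n,c["K"].tolist() if hasattr(c["K"],'tolist') else c["K"],c["rvec"],c["tvec"])
E
```

```text
pics
t 0.0
joint_pos [63.72500462 21.99344325  2.50974638 91.64810262 -1.02514894 66.53258256
 -2.85843576]
qd [ 0.03602844 -0.0946686  -0.0647129   0.05583709 -0.00773605 -0.0967339
  0.03532778]
joint_efforts [ 4.66319352e-05 -4.33452058e+01  1.02460228e+00 -2.49508184e+01
  1.05996622e-02  1.10681905e-02 -1.00409537e-06]
tcp_pos [ 0.22914244 -0.60728753  0.23787776]
tool_rot [[ 3.53122055e-01 -9.35576659e-01 -1.06319130e-03]
 [-9.35573528e-01 -3.53123628e-01  2.42428956e-03]
 [-2.64354670e-03  1.38623526e-04 -9.99996496e-01]]
contact_force [ 0.28344312  0.4051535  -0.14735874]
ft_torque [ 0.0269655   0.01110366 -0.00458749]
width 0.08567224922247708
scene [[437.6570856244544, 0.0, 318.2992544642435], [0.0, 437.6570856244544, 203.21133340871185], [0.0, 0.0, 1.0]] [ 1.18296166  2.20549045 -1.10830537] [ 0.276394   -0.1543756   1.58868861]
top [[476.190124303642, 0.0, 316.8252003287572], [0.0, 476.190124303642, 197.38973521463342], [0.0, 0.0, 1.0]] [ 2.09267439 -2.14831349  0.18316168] [0.01861529 0.47704569 1.36181143]
wrist [[279.8303583514253, 0.0, 316.1719762640957], [0.0, 279.8303583514253, 202.47321370257666], [0.0, 0.0, 1.0]] [-2.38601313  1.6485717   0.23877827] [-0.64753695 -0.0373504   0.37893821]
```

View pics/a_top.png

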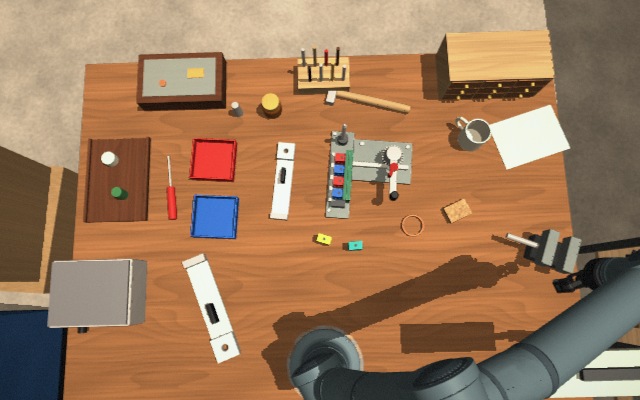

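View pics/a_scene.png

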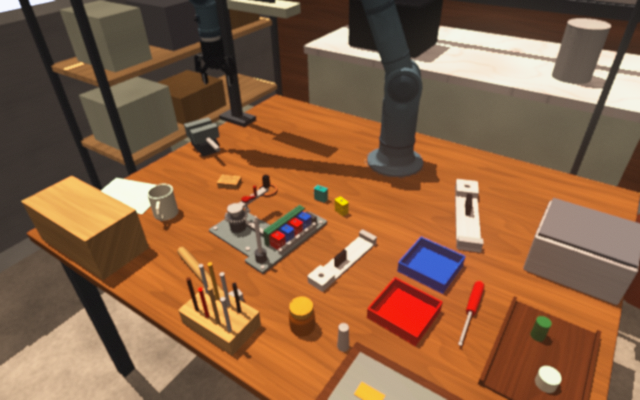

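View pics/a_wrist.png

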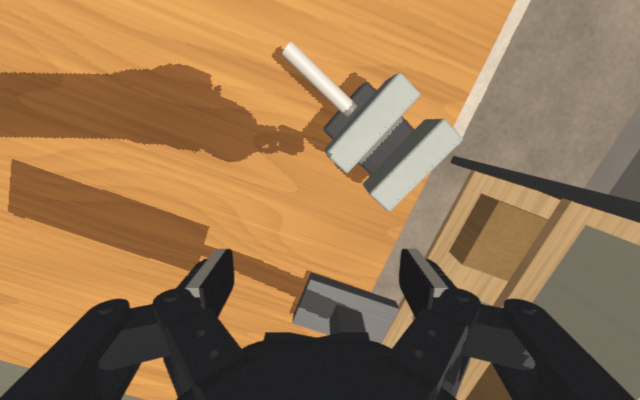

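```bash
cat > h.py <<'E'
from workcell import ctrl
import cv2, numpy as np
from scipy.spatial.transform import Rotation as R
def cap(n,fn=None):
    c=ctrl.capture(n)
    if fn: cv2.imwrite(f"pics/{fn}.png",c["frame"])
    return c
def bp(c,u,v,z):
    K=np.array(c["K"]);Rm=cv2.Rodrigues(np.array(c["rvec"],float))[0];t=np.array(c["tvec"],float).ravel()
    d=Rm.T@np.linalg.inv(K)@np.array([u,v,1.]);o=-Rm.T@t
    return o+d*(z-o[2])/d[2]
def pj(c,P):
    p,_=cv2.projectPoints(np.array(P,float).reshape(-1,3),np.array(c["rvec"],float),np.array(c["tvec"],float),np.array(c["K"]),None)
    return p.reshape(-1,2)
def crop(c,x0,y0,x1,y1,k,fn):
    im=c["frame"][y0:y1,x0:x1]; im=cv2.resize(im,None,fx=k,fy=k,interpolation=cv2.INTER_CUBIC)
    for i in range(0,x1-x0,10):
        cv2.line(im,(int(i*k),0),(int(i*k),6 if (x0+i)%50 else 14),(255,255,255),1)
    for j in range(0,y1-y0,10):
        cv2.line(im,(0,int(j*k)),(6 if (y0+j)%50 else 14,int(j*k)),(255,255,255),1)
    cv2.imwrite(f"pics/{fn}.png",im)
E
python3 - <<'E'
from h import *
c=cap("top"); crop(c,320,120,420,220,6,"b_clamp"); crop(c,260,130,310,230,6,"b_pl"); crop(c,180,130,250,245,5,"b_tr")
crop(c,175,240,255,370,4,"b_pl2")
s=cap("scene");crop(s,200,170,390,290,4,"b_s")
E
```

```text
(no output)
```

View pics/b_clamp.png

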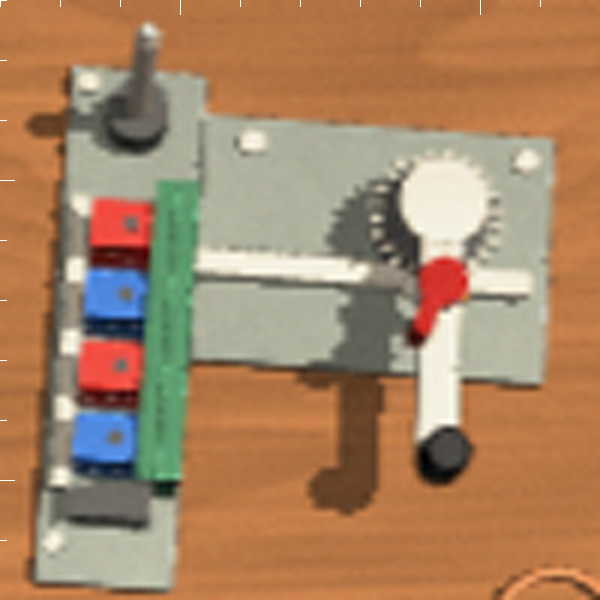

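View pics/b_pl.png

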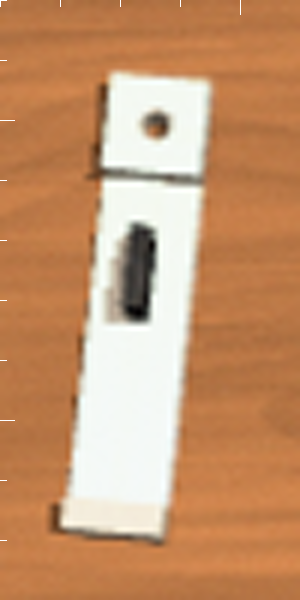

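View pics/b_tr.png

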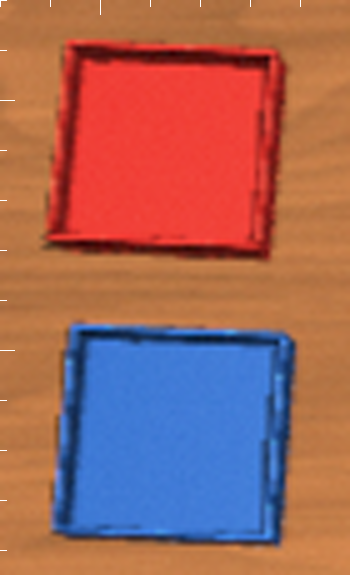

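View pics/b_s.png

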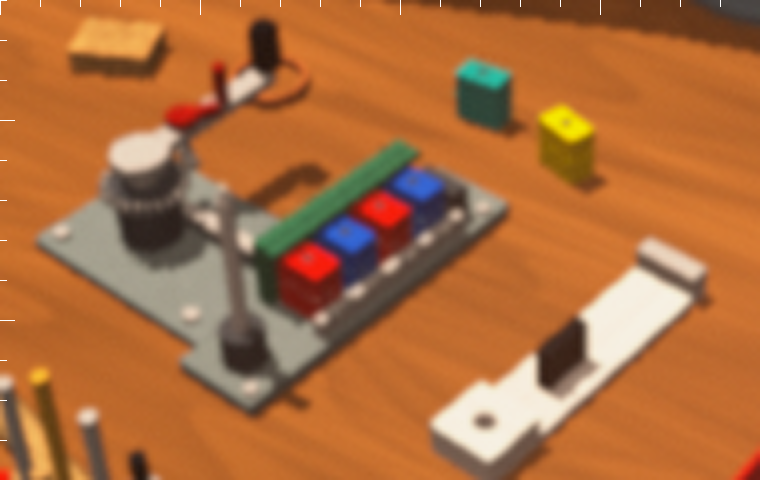

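View pics/b_pl2.png

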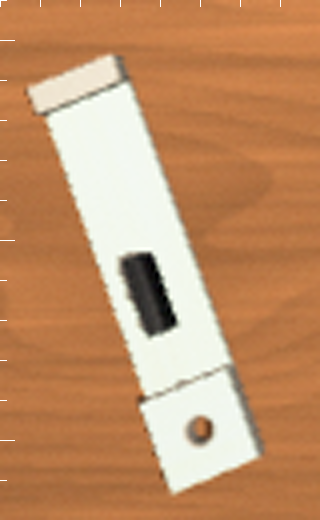

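```bash
python3 - <<'E'
from h import *
c=cap("top")
g=lambda x0,y0,k,x,y,z: bp(c,x0+x/k,y0+y/k,z)
P=lambda n,p: print(n,np.round(p,4))
q=[g(320,120,6,*a,.012) for a in((72,66),(205,75),(170,590),(35,583))]
for a in q: P("bed",a)
print([np.linalg.norm(q[i]-q[(i+1)%4]) for i in range(4)])
m=sum(q)/4; P("mid",m)
ex=(q[0]+q[1]-q[2]-q[3]); a=np.degrees(np.arctan2(ex[1],ex[0])); print("yaw",a)
P("rodtip",g(320,120,6,148,32,.160))
P("ratchet",g(320,120,6,445,200,.085));P("knob",g(320,120,6,447,450,.125));P("post",g(320,120,6,415,333,.126));P("pivot",g(320,120,6,446,280,.094))
for n,(x,y) in dict(r1=(123,222),b1=(115,293),r2=(112,363),b2=(105,435)).items(): P(n,g(320,120,6,x,y,.057))
P("hole",g(260,130,6,156,124,.025))
h1=g(260,130,6,143,225,.042);h2=g(260,130,6,135,320,.042);P("hd",(h1+h2)/2);P("hd1",h1);P("hd2",h2)
q=[g(260,130,6,*a) for a in((110,73,.025),(212,78,.025),(165,540,.025),(60,526,.025))]
for p in q:P("pl",p)
print([np.linalg.norm(q[i]-q[(i+1)%4]) for i in range(4)])
ex=(q[0]+q[1]-q[2]-q[3]); print("plyaw",np.degrees(np.arctan2(ex[1],ex[0])));P("mid",sum(q)/4)
for n,l in dict(red=((66,42),(283,55),(268,257),(48,243)),blue=((72,325),(293,337),(278,543),(55,532))).items():
    q=[g(180,130,5,*a,.035) for a in l]; P(n,sum(q)/4); ex=(q[0]+q[1]-q[2]-q[3]); print(np.degrees(np.arctan2(ex[1],ex[0])),[np.linalg.norm(q[i]-q[(i+1)%4]) for i in range(4)])
E
```

```text
bed [ 0.6911 -0.0459  0.012 ]
bed [ 0.6843 -0.1143  0.012 ]
bed [ 0.417  -0.0863  0.012 ]
bed [ 0.4223 -0.0191  0.012 ]
[np.float64(0.06874002429394856), np.float64(0.26875645285029115), np.float64(0.06741758102668954), np.float64(0.2701527780133991)]
mid [ 0.5537 -0.0664  0.012 ]
yaw -5.828881817030533
rodtip [ 0.6573 -0.0773  0.16  ]
ratchet [ 0.5938 -0.2223  0.085 ]
knob [ 0.4632 -0.2103  0.125 ]
post [ 0.5188 -0.1983  0.126 ]
pivot [ 0.5517 -0.2192  0.094 ]
r1 [ 0.5949 -0.0673  0.057 ]
b1 [ 0.5589 -0.0622  0.057 ]
r2 [ 0.5237 -0.0595  0.057 ]
b2 [ 0.4878 -0.0549  0.057 ]
hole [0.6283 0.0966 0.025 ]
hd [0.5472 0.1048 0.042 ]
hd1 [0.5714 0.1026 0.042 ]
hd2 [0.523  0.1071 0.042 ]
pl [0.656  0.1197 0.025 ]
pl [0.6518 0.0677 0.025 ]
pl [0.415 0.095 0.025]
pl [0.4234 0.1469 0.025 ]
[np.float64(0.05217551514506487), np.float64(0.23833962080807192), np.float64(0.052625827762313504), np.float64(0.23413437393302397)]
plyaw -6.61845000289808
mid [0.5365 0.1074 0.025 ]
red [0.6035 0.3164 0.035 ]
-3.72158586980452 [np.float64(0.1332830704103495), np.float64(0.12594714769499907), np.float64(0.13304908784094144), np.float64(0.1257378921129849)]
blue [0.4293 0.309  0.035 ]
-3.60662447533602 [np.float64(0.13261979072549146), np.float64(0.12288111195003519), np.float64(0.1316473091020579), np.float64(0.12381487837387124)]
```

```bash
cat >> h.py <<'E'
YAW=-5.8
def rows(steps,st=None):
    """steps: list of (target xyz world, tool-x yaw deg or None, nrows); prints rows in tool axes, tool kept level-down"""
    st=st or ctrl.state(); p=np.array(st["tcp_pos"]);Rm=np.array(st["tool_rot"])
    for tgt,yaw,n in steps:
        if yaw is None: Rt=Rm
        else:
            a=np.radians(yaw);x=np.array([np.cos(a),np.sin(a),0]);z=np.array([0,0,-1.]);Rt=np.column_stack([x,np.cross(z,x),z])
        rv=R.from_matrix(Rm.T@Rt).as_rotvec()
        p0=p.copy();R0=Rm
        for i in range(1,n+1):
            pi=p0+(np.array(tgt)-p0)*i/n; Ri=R0@R.from_rotvec(rv*i/n).as_matrix()
            d=Rm.T@(pi-p)/.75; w=R.from_matrix(Rm.T@Ri).as_rotvec()/(np.pi/2)
            print(",".join(f"{v:.3f}".replace("-0.000","0").replace("0.000","0") for v in np.r_[d,w])+",",end="  ")
            if max(np.linalg.norm(d)/.0833, np.linalg.norm(w)/.1188)>1: print("!!",end="")
            p,Rm=pi,Ri
        print()
E
python3 - <<'E'
from h import *
c=cap("wrist"); s=ctrl.state()
Rm=cv2.Rodrigues(c["rvec"])[0]; o=-Rm.T@np.array(c["tvec"]).ravel(); T=np.array(s["tool_rot"])
print("cam in tool",T.T@(o-s["tcp_pos"])); print(T.T@Rm.T)
rows([((0.40,-0.16,0.34),-95.8,8)])
rows([((0.46,-0.16,0.34),-95.8,9)])
E
```

```text
cam in tool [-0.00101307 -0.07043132 -0.13435562]
[[ 9.99999788e-01  4.45699598e-04 -4.75613231e-04]
 [-2.94773996e-04  9.60035609e-01  2.79877729e-01]
 [ 5.81347029e-04 -2.79877529e-01  9.60035536e-01]]
-0.060,-0.053,-0.017,0,0,0.037,  -0.063,-0.049,-0.017,0,0,0.037,  -0.066,-0.046,-0.017,0,0,0.037,  -0.068,-0.042,-0.017,0,0,0.037,  -0.070,-0.038,-0.017,0,0,0.037,  -0.072,-0.034,-0.017,0,0,0.037,  -0.074,-0.029,-0.017,0,0,0.037,  -0.076,-0.025,-0.017,0,0,0.037,  
-0.050,-0.055,-0.015,0,0,0.033,  -0.053,-0.053,-0.015,0,0,0.033,  -0.055,-0.050,-0.015,0,0,0.033,  -0.058,-0.047,-0.015,0,0,0.033,  -0.060,-0.044,-0.015,0,0,0.033,  -0.062,-0.041,-0.015,0,0,0.033,  -0.064,-0.038,-0.015,0,0,0.033,  -0.066,-0.034,-0.015,0,0,0.033,  -0.068,-0.031,-0.015,0,0,0.033,
```

>>> send_rows --moves '[-0.06, -0.053, -0.017, 0, 0, 0.037, -0.063, -0.049, -0.017, 0, 0, 0.037, -0.066, -0.046, -0.017, 0, 0, 0.037, -0.068, -0.042, -0.017, 0, 0, 0.037, -0.07, -0.038, -0.017, 0, 0, 0.037, -0.072, -0.034, -0.017, 0, 0, 0.037, -0.074, -0.029, -0.017, 0, 0, 0.037, -0.076, -0.025, -0.017, 0, 0, 0.037]'

```text
t: 1.35
tcp_pos: [0.4008, -0.1586, 0.3421]
tool_rot: [[-0.106, -0.994, 0.001], [-0.994, 0.106, -0.001], [0.001, -0.001, -1.0]]
contact_force: [0.1, -0.3, 0.7]
width: 0.0852
```

```bash
python3 - <<'E'
from h import *
s=ctrl.state();print(s["t"],s["tcp_pos"],s["tool_rot"],s["joint_pos"],s["width"])
c=cap("wrist","c_w"); print(c["rvec"],c["tvec"])
E
```

```text
1.35 [ 0.4007547  -0.15855784  0.34207572] [[-1.06029596e-01 -9.94362307e-01  1.15167477e-03]
 [-9.94362657e-01  1.06028566e-01 -9.21288059e-04]
 [ 7.93983696e-04 -1.24286619e-03 -9.99998912e-01]] [ 36.29035474  -6.49802378 -18.47721042 111.25028786  -2.09851531
  74.84603451 -77.61661181] 0.08516815396313937
[-1.96321432  2.18330879  0.30947677] [-0.11497368  0.33316897  0.59288692]
```

View pics/c_w.png

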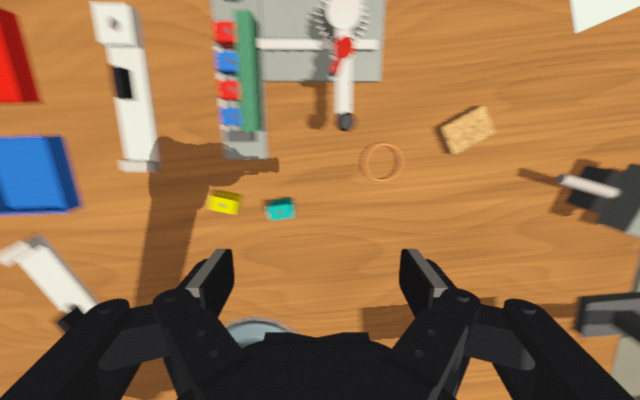

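>>> send_rows --moves '[0.002, -0.027, 0.01, 0, 0, 0, 0.002, -0.027, 0.01, 0, 0, 0, 0.002, -0.027, 0.01, 0, 0, 0, 0.002, -0.027, 0.01, 0, 0, 0, 0.002, -0.027, 0.01, 0, 0, 0, 0, 0, 0, 0, 0, 0, 0, 0, 0, 0, 0, 0, 0, 0, 0, 0, 0, 0]' --claw 0.4

```text
t: 2.4
tcp_pos: [0.4998, -0.1786, 0.3043]
tool_rot: [[-0.104, -0.995, 0.0], [-0.995, 0.104, -0.001], [0.001, -0.0, -1.0]]
contact_force: [-0.4, -0.3, -0.1]
width: 0.0342
```

```bash
python3 - <<'E'
from h import *
import pickle
s=ctrl.state();print(s["t"],s["tcp_pos"],s["width"])
c=cap("wrist","d_w"); pickle.dump(c,open("d.pkl","wb"))
crop(c,180,0,430,200,3.2,"d_wc")
E
```

```text
2.4 [ 0.49981551 -0.17855016  0.30426291] 0.03416348793639204
```

View pics/d_w.png

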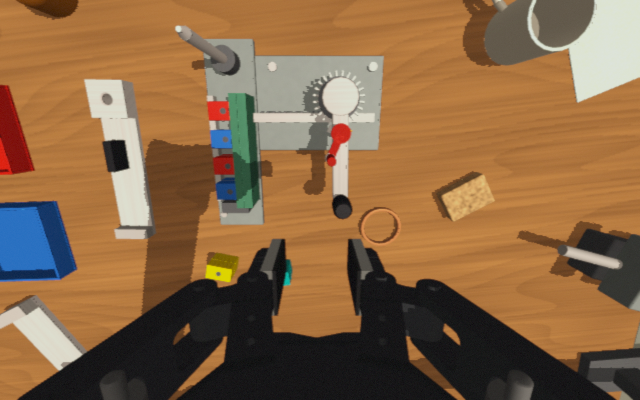

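View pics/d_wc.png

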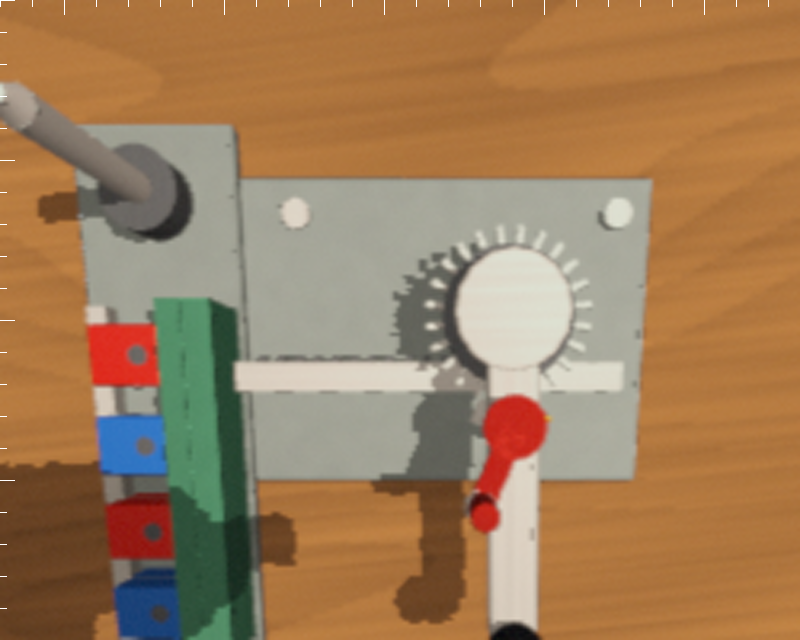

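```bash
python3 - <<'E'
from h import *
import pickle
c=pickle.load(open("d.pkl","rb"))
crop(c,310,140,380,240,6,"d_k"); crop(c,160,10,270,90,7,"d_r"); crop(c,190,80,290,240,4,"d_b")
P=lambda n,p: print(n,np.round(p,4))
g=lambda x,y,z: bp(c,180+x/3.2,y/3.2,z)
A=g(514,307,.085);P("axis",A);B=g(515,427,.094);P("piv",B);P("post",g(486,519,.126));P("tip",g(8,98,.16))
q=[g(237,125,.012),bp(c,262,224,.012),bp(c,220,223,.012),g(78,127,.012)]
for a in q:P("bed",a)
P("mid",sum(q)/4)
E
```

```text
axis [ 0.5949 -0.2171  0.085 ]
piv [ 0.5522 -0.2133  0.094 ]
post [ 0.5238 -0.1982  0.126 ]
tip [ 0.6577 -0.0762  0.16  ]
bed [ 0.6845 -0.1126  0.012 ]
bed [ 0.4189 -0.0811  0.012 ]
bed [ 0.4277 -0.0136  0.012 ]
bed [ 0.6908 -0.0454  0.012 ]
mid [ 0.5555 -0.0632  0.012 ]
```

View pics/d_k.png

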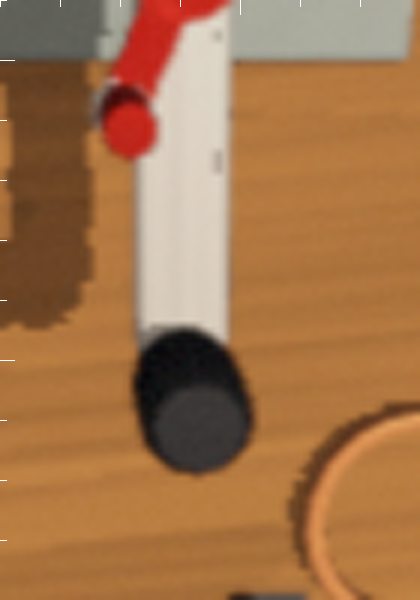

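View pics/d_r.png

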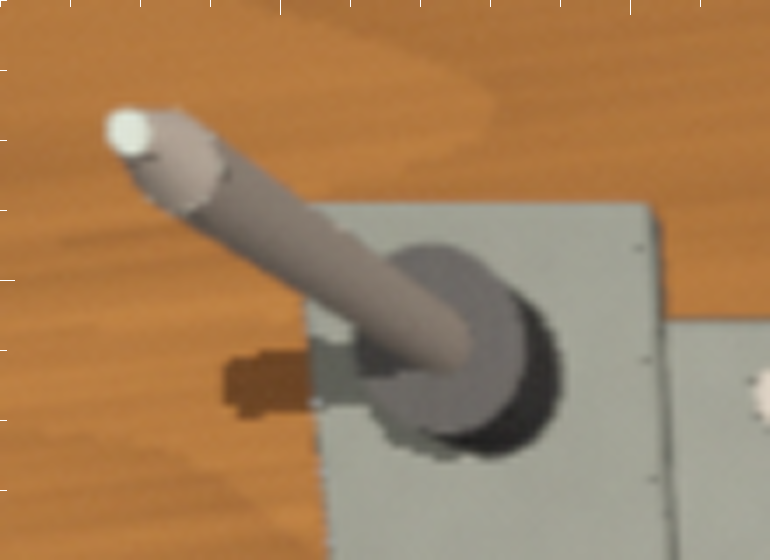

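View pics/d_b.png

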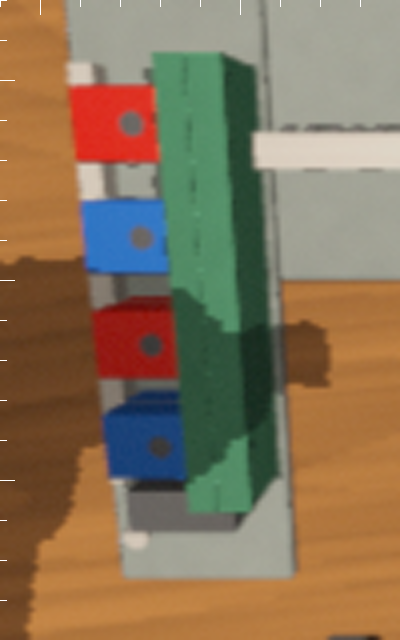

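```bash
python3 - <<'E'
from h import *
import pickle
from scipy.optimize import least_squares
c=pickle.load(open("d.pkl","rb")); t=cap("top")
W={(178.43,28.7):(.110,0,.160),(223.1,58.3):(.110,0,.040),(340.6,95.9):(.060,-.150,.085),(254.1,39.1):(.135,-.035,.012),(204.4,39.7):(.135,.035,.012),(263.8,224.2):(-.135,-.035,.012),(220.8,224.3):(-.135,.035,.012)}
T={(344.7,125.4):(.110,0,.160),(393.8,153.3):(.060,-.150,.085),(332,131):(.135,.035,.012),(354.2,132.5):(.135,-.035,.012),(348.3,218.3):(-.135,-.035,.012),(325.8,217.2):(-.135,.035,.012)}
def wpt(p,L):
    x,y,a=p; L=np.array(L); return np.c_[x+np.cos(a)*L[:,0]-np.sin(a)*L[:,1],y+np.sin(a)*L[:,0]+np.cos(a)*L[:,1],L[:,2]]
for nm,sets in dict(wrist=[(c,W)],top=[(t,T)],both=[(c,W),(t,T)]).items():
    f=lambda p: np.concatenate([(pj(cc,wpt(p,list(D.values())))-np.array(list(D.keys()))).ravel() for cc,D in sets])
    r=least_squares(f,[.555,-.065,-.1]); print(nm,r.x[:2],np.degrees(r.x[2])); print(np.round(r.fun.reshape(-1,2),1).tolist())
for n,uv,z in(("knob",(343.8,211.3),.125),("post",(331.7,161.7),.126)):
    print(n,bp(c,*uv,z))
E
```

```text
wrist [ 0.55191082 -0.06254563] -6.221175296373521
[[1.2, -2.4], [0.1, -1.7], [0.9, -0.4], [-0.2, 1.8], [-2.1, 0.9], [-0.4, 2.6], [-0.3, 2.3]]
top [ 0.55195452 -0.06618823] -6.0367374047043505
[[0.1, -1.4], [0.1, -0.6], [-0.1, 0.4], [0.3, 0.5], [0.2, 1.0], [-0.6, 0.3]]
both [ 0.55189369 -0.06311442] -6.129510952524981
[[1.6, -2.5], [0.4, -1.8], [1.3, -0.7], [0.0, 1.7], [-1.8, 1.0], [0.1, 2.5], [0.1, 2.3], [-1.0, -1.4], [-0.9, -0.5], [-1.0, 0.4], [-0.6, 0.6], [-0.9, 1.1], [-1.7, 0.3]]
knob [ 0.46449721 -0.20706387  0.125     ]
post [ 0.52432061 -0.19800621  0.126     ]
```

```bash
python3 - <<'E'
from h import *
rows([((.524,-.198,.15),-96.1,4),((.524,-.198,.103),-96.1,3)])
E
```

```text
0.006,-0.009,0.051,0,0,0,  0.006,-0.009,0.051,0,0,0,  0.006,-0.009,0.051,0,0,0,  0.006,-0.009,0.051,0,0,0,  
0,0,0.021,0,0,0,  0,0,0.021,0,0,0,  0,0,0.021,0,0,0,
```

>>> send_rows --moves '[0.006, -0.009, 0.051, 0, 0, 0, 0.006, -0.009, 0.051, 0, 0, 0, 0.006, -0.009, 0.051, 0, 0, 0, 0.006, -0.009, 0.051, 0, 0, 0, 0, 0, 0, 0, 0, 0, 0, 0, 0, 0, 0, 0, 0, 0, 0, 0, 0, 0, 0, 0, 0, 0, 0, 0]' --claw 0.28

```text
t: 3.5
tcp_pos: [0.5263, -0.1993, 0.1526]
tool_rot: [[-0.104, -0.995, 0.003], [-0.995, 0.104, -0.001], [0.001, -0.003, -1.0]]
contact_force: [-0.1, -0.1, -0.3]
width: 0.0242
```

```bash
python3 - <<'E'
from h import *
s=ctrl.state();print(s["t"],s["tcp_pos"],s["width"])
c=cap("wrist","e_w"); crop(c,200,100,450,300,3.2,"e_wc")
E
```

```text
3.5 [ 0.52626923 -0.19927231  0.15259744] 0.024199516954022126
```

View pics/e_wc.png

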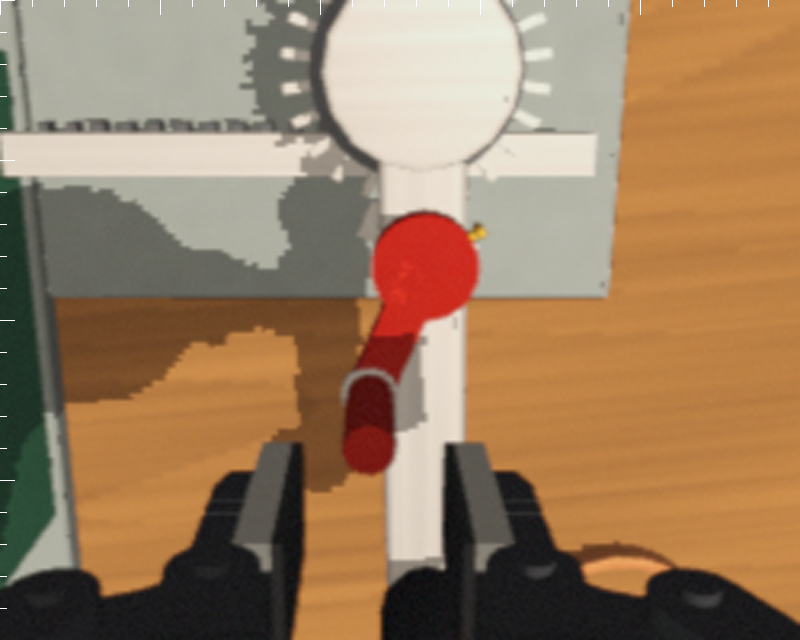

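```bash
python3 - <<'E'
from h import *
c=cap("wrist"); print(bp(c,315.3,240.6,.126)); s=ctrl.state(); print(pj(c,s["tcp_pos"]))
rows([(list(bp(c,315.3,240.6,.126)[:2])+[.103],-96.1,2)])
E
```

```text
[ 0.52470285 -0.1979571   0.126     ]
[[317.38617174 258.30237709]]
-0.001,0.001,0.033,-0.001,0,0.001,  -0.001,0.001,0.033,-0.001,0,0.001,
```

>>> send_rows --moves '[-0.001, 0.001, 0.033, 0, 0, 0.001, -0.001, 0.001, 0.033, 0, 0, 0.001, 0.012, 0, 0, 0, 0, 0, 0.012, 0, 0, 0, 0, 0, 0.012, 0, 0, 0, 0, 0, 0.012, 0, 0, 0, 0, 0, 0, 0, 0, 0, 0, 0, 0, 0, 0, 0, 0, 0]'

```text
t: 4.6
tcp_pos: [0.5207, -0.2345, 0.1021]
tool_rot: [[-0.107, -0.994, 0.002], [-0.994, 0.107, -0.002], [0.002, -0.002, -1.0]]
contact_force: [0.0, 0.4, 1.0]
width: 0.0239
```

```bash
python3 - <<'E'
from h import *
s=ctrl.state();print(s["t"],s["tcp_pos"],s["width"])
c=cap("wrist","f_w"); crop(c,200,100,450,300,3.2,"f_wc")
E
```

```text
4.6 [ 0.52074809 -0.23448841  0.10207015] 0.023871144866564043
```

View pics/f_wc.png

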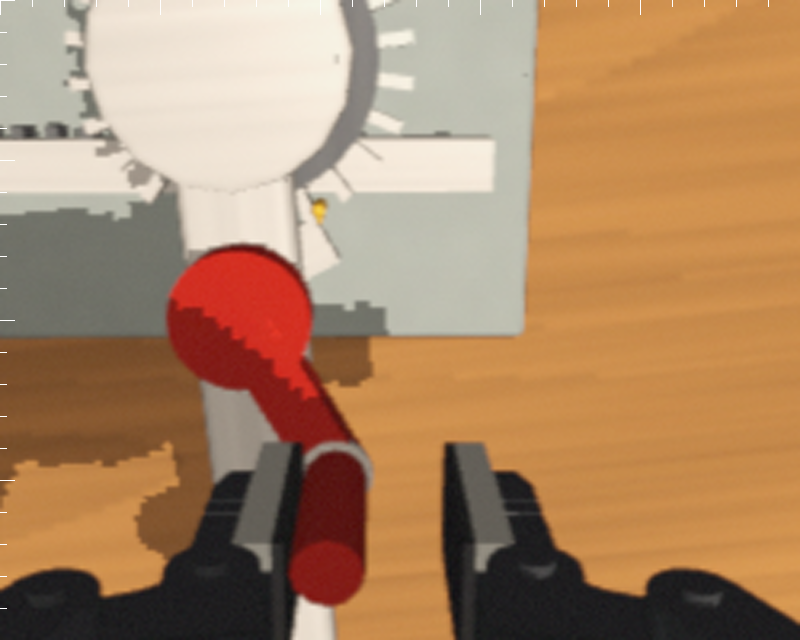

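```bash
python3 - <<'E'
from h import *
rows([((.5207,-.2305,.16),-96.1,3),((.465,-.212,.17),-96.1,3)])
E
```

```text
-0.002,0,-0.026,0,0,0,  -0.002,0,-0.026,0,0,0,  -0.002,0,-0.026,0,0,0,  
-0.006,0.025,-0.004,0,0,0,  -0.006,0.025,-0.004,0,0,0,  -0.006,0.025,-0.004,0,0,0,
```

>>> send_rows --moves '[-0.004, 0, -0.026, 0, 0, 0, -0.001, 0, -0.026, 0, 0, 0, -0.001, 0, -0.026, 0, 0, 0, -0.006, 0.025, -0.004, 0, 0, 0, -0.006, 0.025, -0.004, 0, 0, 0, -0.006, 0.025, -0.004, 0, 0, 0, 0, 0, 0, 0, 0, 0, 0, 0, 0, 0, 0, 0]' --claw 0.55

```text
t: 5.65
tcp_pos: [0.4672, -0.2097, 0.1698]
tool_rot: [[-0.107, -0.994, 0.002], [-0.994, 0.107, -0.001], [0.001, -0.002, -1.0]]
contact_force: [-0.3, 0.2, 0.9]
width: 0.0472
```

```bash
python3 - <<'E'
from h import *
s=ctrl.state();print(s["t"],s["tcp_pos"],s["width"])
c=cap("wrist","g_w"); crop(c,180,80,430,280,3.2,"g_wc")
E
```

```text
5.65 [ 0.46719264 -0.20972394  0.16975944] 0.0471938660821983
```

View pics/g_wc.png

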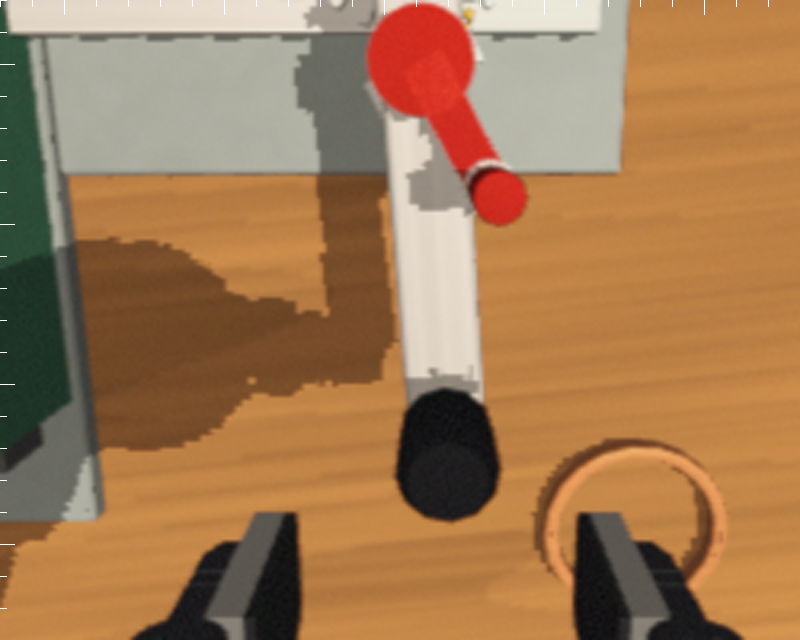

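```bash
python3 - <<'E'
from h import *
c=cap("wrist"); k=bp(c,320,230.3,.125); print(k)
A=np.array([.5955,-.2195]); d=k[:2]-A; print(np.linalg.norm(d),"theta",np.angle(np.exp(1j*(np.arctan2(d[1],d[0])-np.pi+np.radians(6.1)))))
th=np.arctan2(d[1],d[0])
yaw=np.degrees(th)-180-90; print(yaw)
t=A+.130*d/np.linalg.norm(d); print(t)
rows([(list(t)+[.14],yaw,1),(list(t)+[.102],yaw,2)])
E
```

```text
[ 0.46509906 -0.21149902  0.125     ]
0.13064616348412628 theta 0.04518511694935774
-93.51108350199675
[ 0.46574401 -0.21153859]
0.003,0.002,0.039,-0.001,0,-0.029,  
0,0,0.025,0,0,0,  0,0,0.025,0,0,0,
```

>>> send_rows --moves '[0.003, 0.002, 0.039, 0, 0, -0.029, 0, 0, 0.025, 0, 0, 0, 0, 0, 0.025, 0, 0, 0, 0, 0, 0, 0, 0, 0, 0, 0, 0, 0, 0, 0, 0, 0, 0, 0, 0, 0, 0, 0, 0, 0, 0, 0, 0, 0, 0, 0, 0, 0]'

```text
t: 6.75
tcp_pos: [0.4646, -0.2115, 0.1025]
tool_rot: [[-0.062, -0.998, 0.001], [-0.998, 0.062, -0.0], [0.0, -0.001, -1.0]]
contact_force: [0.3, -0.7, 0.8]
width: 0.047
```

>>> send_rows --moves '[0, 0, 0, 0, 0, 0, 0, 0, 0, 0, 0, 0, 0.0276, -0.0022, 0, 0, 0, -0.102, 0.0276, -0.0022, 0, 0, 0, -0.102, 0.0276, -0.0022, 0, 0, 0, -0.102, 0.0276, -0.0022, 0, 0, 0, -0.102, 0, 0, 0, 0, 0, 0, 0, 0, 0, 0, 0, 0]' --claw 0.34

```text
t: 7.75
tcp_pos: [0.4852, -0.2903, 0.1019]
tool_rot: [[0.546, -0.838, 0.0], [-0.838, -0.546, -0.0], [0.0, -0.0, -1.0]]
contact_force: [-0.3, 0.6, -0.5]
width: 0.0291
```

```bash
python3 - <<'E'
from h import *
s=ctrl.state();print(s["t"],s["tcp_pos"],s["width"],s["contact_force"])
A=np.array([.5955,-.2195]); d=s["tcp_pos"][:2]-A; print(np.linalg.norm(d),"theta",np.angle(np.exp(1j*(np.arctan2(d[1],d[0])-np.pi+np.radians(6.1)))))
c=cap("wrist","h_w")
E
```

```text
7.75 [ 0.4851735  -0.29031878  0.10186896] 0.029134481713155268 [-0.28796342  0.62118032 -0.46622849]
0.13110009939255202 theta 0.6771262771184807
```

View pics/h_w.png

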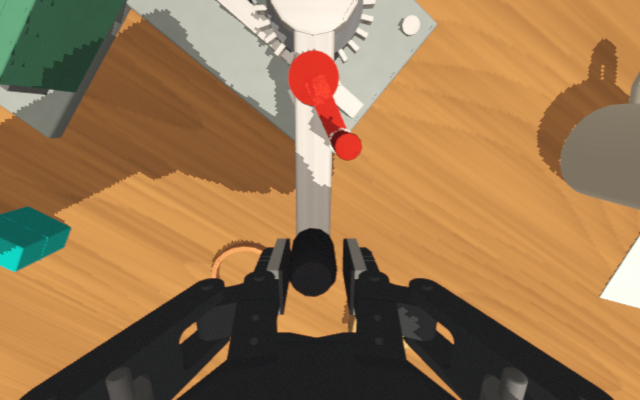

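>>> send_rows --moves '[0.0276, -0.0022, 0, 0, 0, -0.102, 0.0276, -0.0022, 0, 0, 0, -0.102, 0.0156, -0.0007, 0, 0, 0, -0.0573, 0, 0, 0, 0, 0, 0, 0, 0, 0, 0, 0, 0, -0.0276, -0.0022, 0, 0, 0, 0.102, -0.0276, -0.0022, 0, 0, 0, 0.102, -0.0276, -0.0022, 0, 0, 0, 0.102]'

```text
t: 8.8
tcp_pos: [0.4817, -0.2848, 0.1028]
tool_rot: [[0.481, -0.877, 0.006], [-0.877, -0.481, -0.005], [0.007, -0.003, -1.0]]
contact_force: [1.3, -2.3, -2.1]
width: 0.0289
```

>>> send_rows --moves '[-0.0276, -0.0022, 0, 0, 0, 0.102, -0.0276, -0.0022, 0, 0, 0, 0.102, -0.0276, -0.0022, 0, 0, 0, 0.102, -0.0276, -0.0022, 0, 0, 0, 0.102, -0.0276, -0.0022, 0, 0, 0, 0.102, -0.0276, -0.0022, 0, 0, 0, 0.102, 0, 0, 0, 0, 0, 0, 0, 0, 0, 0, 0, 0]'

```text
t: 9.8
tcp_pos: [0.4775, -0.163, 0.1023]
tool_rot: [[-0.435, -0.9, 0.002], [-0.9, 0.435, -0.0], [-0.0, -0.002, -1.0]]
contact_force: [-0.3, -0.3, -0.1]
width: 0.0288
```

```bash
python3 - <<'E'
from h import *
s=ctrl.state();print(s["t"],s["tcp_pos"],s["width"],s["contact_force"])
A=np.array([.5955,-.2195]); d=s["tcp_pos"][:2]-A; print(np.linalg.norm(d),"theta",np.angle(np.exp(1j*(np.arctan2(d[1],d[0])-np.pi+np.radians(6.1)))))
T=np.array(s["tool_rot"]); print(np.degrees(np.arctan2(T[1,0],T[0,0])), np.degrees(np.arctan2(d[1],d[0]))-90)
c=cap("wrist","i_w");c=cap("top","i_t");crop(c,310,110,430,230,5,"i_tc")
E
```

```text
9.8 [ 0.47747445 -0.16298562  0.10234434] 0.028805692043018295 [-0.25495982 -0.25023751 -0.05100396]
0.1308583384956633 theta -0.34010496367685145
-115.80580497979444 64.41342098986624
```

View pics/i_w.png

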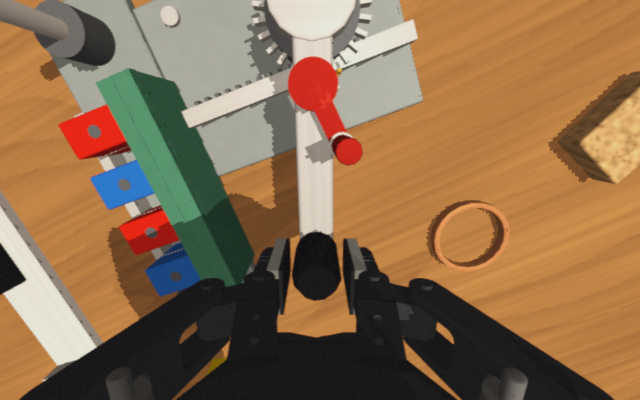

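View pics/i_tc.png

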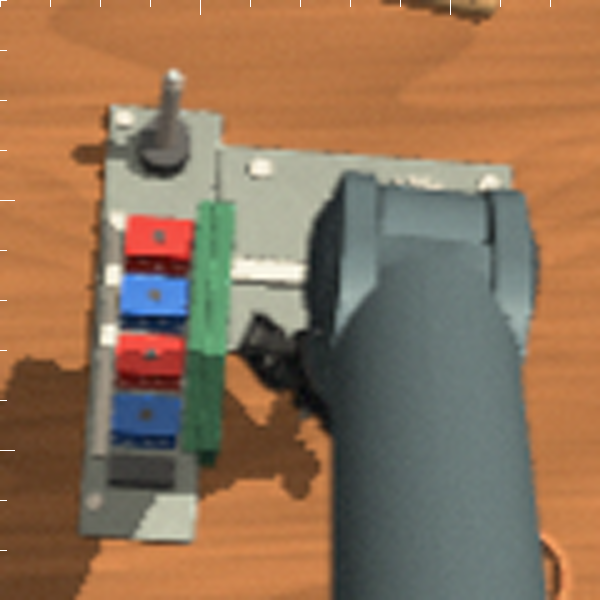

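>>> send_rows --moves '[-0.0276, -0.0022, 0, 0, 0, 0.102, -0.0069, -0.0001, 0, 0, 0, 0.0255, 0, 0, 0, 0, 0, 0, 0.0276, -0.0022, 0, 0, 0, -0.102, 0.0276, -0.0022, 0, 0, 0, -0.102, 0.0276, -0.0022, 0, 0, 0, -0.102, 0.0276, -0.0022, 0, 0, 0, -0.102, 0.0276, -0.0022, 0, 0, 0, -0.102]'

```text
t: 10.9
tcp_pos: [0.4653, -0.2359, 0.1021]
tool_rot: [[0.155, -0.988, -0.001], [-0.988, -0.155, 0.005], [-0.005, -0.0, -1.0]]
contact_force: [-0.7, 5.2, 3.3]
width: 0.029
```

>>> send_rows --moves '[0.0276, -0.0022, 0, 0, 0, -0.102, 0.0276, -0.0022, 0, 0, 0, -0.102, 0.0276, -0.0022, 0, 0, 0, -0.102, 0.0276, -0.0022, 0, 0, 0, -0.102, 0.0276, -0.0022, 0, 0, 0, -0.102, 0.004, 0, 0, 0, 0, -0.015, 0, 0, 0, 0, 0, 0, 0, 0, 0, 0, 0, 0]'

```text
t: 11.9
tcp_pos: [0.5193, -0.3261, 0.1015]
tool_rot: [[0.826, -0.563, -0.002], [-0.563, -0.826, 0.001], [-0.002, 0.0, -1.0]]
contact_force: [-3.5, 2.6, 0.2]
width: 0.0287
```

```bash
python3 - <<'E'
from h import *
s=ctrl.state();print(s["t"],s["tcp_pos"],s["width"],s["contact_force"])
A=np.array([.5955,-.2195]); d=s["tcp_pos"][:2]-A; print(np.linalg.norm(d),"theta",np.angle(np.exp(1j*(np.arctan2(d[1],d[0])-np.pi+np.radians(6.1)))))
c=cap("wrist","j_w");c=cap("top","j_t");crop(c,310,110,430,230,5,"j_tc")
E
```

```text
11.9 [ 0.51931218 -0.32610743  0.10145167] 0.028731459189745873 [-3.51551112  2.57899322  0.16468759]
0.13103330821246498 theta 1.0567656647489454
```

View pics/j_tc.png

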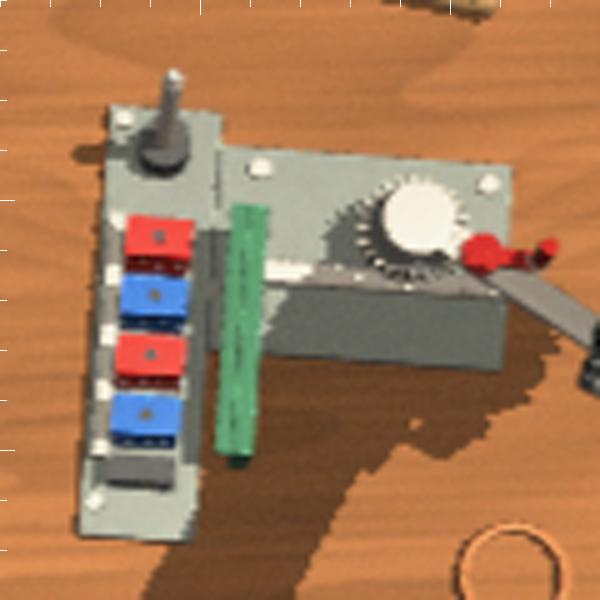

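>>> send_rows --moves '[-0.0276, -0.0022, 0, 0, 0, 0.102, -0.0276, -0.0022, 0, 0, 0, 0.102, -0.0276, -0.0022, 0, 0, 0, 0.102, -0.0276, -0.0022, 0, 0, 0, 0.102, -0.0276, -0.0022, 0, 0, 0, 0.102, -0.0276, -0.0022, 0, 0, 0, 0.102, -0.0276, -0.0022, 0, 0, 0, 0.102, -0.0276, -0.0022, 0, 0, 0, 0.102]'

```text
t: 13.0
tcp_pos: [0.4713, -0.1829, 0.1032]
tool_rot: [[-0.311, -0.951, 0.005], [-0.951, 0.311, -0.005], [0.003, -0.006, -1.0]]
contact_force: [-0.7, -3.8, 0.7]
width: 0.0289
```

>>> send_rows --moves '[-0.0069, -0.0001, 0, 0, 0, 0.0255, 0, 0, 0, 0, 0, 0, 0.0276, -0.0022, 0, 0, 0, -0.102, 0.0276, -0.0022, 0, 0, 0, -0.102, 0.0276, -0.0022, 0, 0, 0, -0.102, 0.0276, -0.0022, 0, 0, 0, -0.102, 0, 0, 0, 0, 0, 0, 0, 0, 0, 0, 0, 0]'

```text
t: 14.0
tcp_pos: [0.4694, -0.2573, 0.1021]
tool_rot: [[0.286, -0.958, 0.001], [-0.958, -0.286, -0.001], [0.001, -0.001, -1.0]]
contact_force: [0.3, -0.8, -0.5]
width: 0.0289
```

```bash
python3 - <<'E'
from h import *
s=ctrl.state();print(s["t"],s["tcp_pos"],s["width"],s["contact_force"])
A=np.array([.5955,-.2195]); d=s["tcp_pos"][:2]-A; print(np.linalg.norm(d),"theta",np.angle(np.exp(1j*(np.arctan2(d[1],d[0])-np.pi+np.radians(6.1)))))
c=cap("wrist","k_w");c=cap("top","k_t");crop(c,310,110,430,230,5,"k_tc")
E
```

```text
14.0 [ 0.46940556 -0.25727295  0.10211976] 0.028856853054883003 [ 0.28088027 -0.82748594 -0.50159738]
0.13163056077060709 theta 0.3975188860219856
```

View pics/k_tc.png

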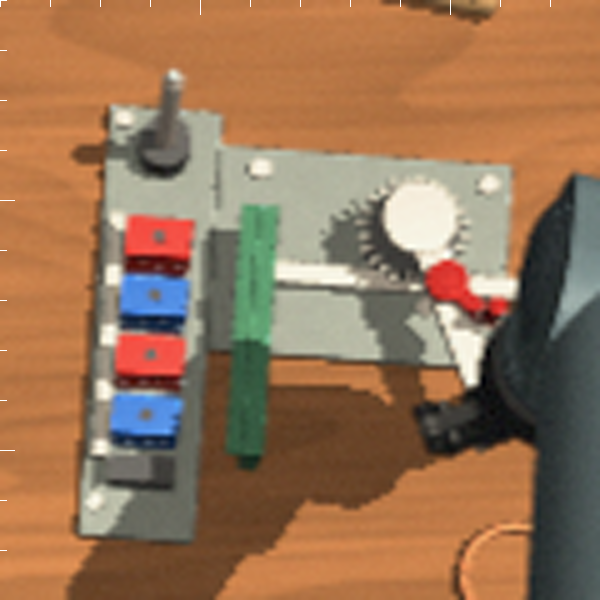

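>>> send_rows --moves '[0.0276, -0.0022, 0, 0, 0, -0.102, 0.0276, -0.0022, 0, 0, 0, -0.102, 0.0138, -0.0006, 0, 0, 0, -0.051, 0, 0, 0, 0, 0, 0, 0, 0, 0, 0, 0, 0, 0, 0, 0, 0, 0, 0, 0, 0, 0, 0, 0, 0, 0, 0, 0, 0, 0, 0]'

```text
t: 15.1
tcp_pos: [0.4928, -0.3015, 0.1017]
tool_rot: [[0.639, -0.769, -0.002], [-0.769, -0.639, 0.001], [-0.002, 0.001, -1.0]]
contact_force: [-2.7, 3.8, 0.6]
width: 0.0288
```

>>> send_rows --moves '[0.0069, -0.0001, 0, 0, 0, -0.0255, 0.0069, -0.0001, 0, 0, 0, -0.0255, 0, 0, 0, 0, 0, 0, 0, 0, 0, 0, 0, 0, 0, 0, 0, 0, 0, 0, 0, 0, 0, 0, 0, 0, 0, 0, 0, 0, 0, 0, 0, 0, 0, 0, 0, 0]'

```text
t: 16.1
tcp_pos: [0.4997, -0.3099, 0.1017]
tool_rot: [[0.698, -0.716, -0.001], [-0.716, -0.698, 0.0], [-0.001, 0.001, -1.0]]
contact_force: [-4.5, 3.9, -0.3]
width: 0.0293
```

```bash
python3 - <<'E'
from h import *
s=ctrl.state();print(s["t"],s["tcp_pos"],s["width"],s["contact_force"])
A=np.array([.5955,-.2195]); d=s["tcp_pos"][:2]-A; print(np.linalg.norm(d),"theta",np.angle(np.exp(1j*(np.arctan2(d[1],d[0])-np.pi+np.radians(6.1)))))
c=cap("top","l_t");crop(c,310,110,430,230,5,"l_tc")
E
```

```text
16.1 [ 0.49974897 -0.30985068  0.10172827] 0.02934487289380849 [-4.52005559  3.93246702 -0.33974512]
0.1316491761441567 theta 0.8628531437379963
```

View pics/l_tc.png

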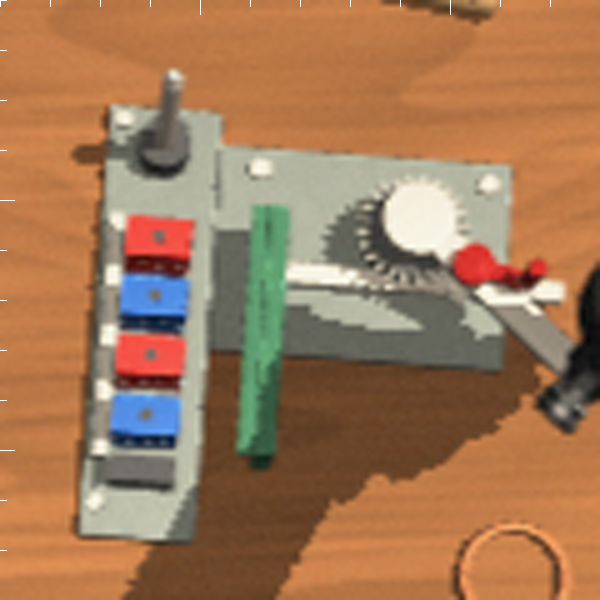

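>>> send_rows --moves '[0.0069, -0.0001, 0, 0, 0, -0.0255, 0, 0, 0, 0, 0, 0, 0.0069, -0.0001, 0, 0, 0, -0.0255, 0, 0, 0, 0, 0, 0, 0, 0, 0, 0, 0, 0, 0, 0, 0, 0, 0, 0, 0, 0, 0, 0, 0, 0, 0, 0, 0, 0, 0, 0]'

```text
t: 17.15
tcp_pos: [0.5076, -0.3173, 0.1018]
tool_rot: [[0.753, -0.658, -0.0], [-0.658, -0.753, 0.0], [-0.0, 0.0, -1.0]]
contact_force: [-2.9, 2.1, -3.0]
width: 0.0291
```

>>> send_rows --moves '[0.0069, -0.0001, 0, 0, 0, -0.0255, 0, 0, 0, 0, 0, 0, 0, 0, 0, 0, 0, 0, 0, 0, 0, 0, 0, 0, 0, 0, 0, 0, 0, 0, 0, 0, 0, 0, 0, 0, 0, 0, 0, 0, 0, 0, 0, 0, 0, 0, 0, 0]'

```text
t: 18.15
tcp_pos: [0.5109, -0.3199, 0.1018]
tool_rot: [[0.779, -0.627, -0.002], [-0.627, -0.779, 0.001], [-0.002, 0.0, -1.0]]
contact_force: [-4.5, 3.4, -1.0]
width: 0.0289
```

>>> send_rows --moves '[0.0069, -0.0001, 0, 0, 0, -0.0255, 0, 0, 0, 0, 0, 0, 0.0069, -0.0001, 0, 0, 0, -0.0255, 0, 0, 0, 0, 0, 0, 0, 0, 0, 0, 0, 0, 0, 0, 0, 0, 0, 0, 0, 0, 0, 0, 0, 0, 0, 0, 0, 0, 0, 0]'

```text
t: 19.15
tcp_pos: [0.5211, -0.3273, 0.1028]
tool_rot: [[0.827, -0.563, 0.002], [-0.563, -0.827, -0.001], [0.003, -0.0, -1.0]]
contact_force: [0.1, 0.4, -0.4]
width: 0.0289
```

```bash
python3 - <<'E'
from h import *
s=ctrl.state();print(s["t"],s["tcp_pos"],s["width"],s["contact_force"])
A=np.array([.5955,-.2195]); d=s["tcp_pos"][:2]-A; print(np.linalg.norm(d),"theta",np.angle(np.exp(1j*(np.arctan2(d[1],d[0])-np.pi+np.radians(6.1)))))
c=cap("top","m_t");crop(c,310,110,430,230,5,"m_tc")
E
```

```text
19.15 [ 0.5211019  -0.32731375  0.10275161] 0.028935189127650293 [ 0.09142933  0.41772091 -0.37314382]
0.13099191547551733 theta 1.0732369108813702
```

View pics/m_tc.png

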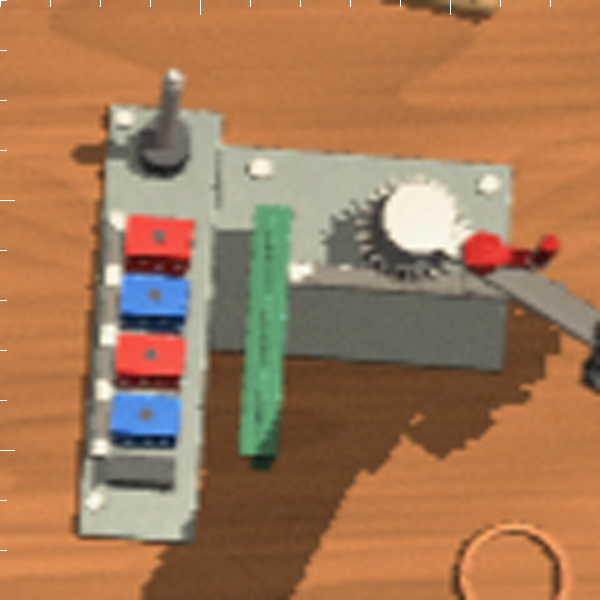

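>>> send_rows --moves '[-0.0276, -0.0022, 0, 0, 0, 0.102, -0.0276, -0.0022, 0, 0, 0, 0.102, -0.0276, -0.0022, 0, 0, 0, 0.102, -0.0276, -0.0022, 0, 0, 0, 0.102, 0, 0, 0, 0, 0, 0, 0.0276, -0.0022, 0, 0, 0, -0.102, 0, 0, 0, 0, 0, 0, 0, 0, 0, 0, 0, 0]'

```text
t: 20.2
tcp_pos: [0.4788, -0.2811, 0.1019]
tool_rot: [[0.471, -0.882, 0.0], [-0.882, -0.471, 0.0], [-0.0, -0.0, -1.0]]
contact_force: [-0.0, -0.0, -0.9]
width: 0.0288
```

>>> send_rows --moves '[0.0069, -0.0001, 0, 0, 0, -0.0255, 0.0069, -0.0001, 0, 0, 0, -0.0255, 0, 0, 0, 0, 0, 0, 0, 0, 0, 0, 0, 0, 0, 0, 0, 0, 0, 0, 0, 0, 0, 0, 0, 0, 0, 0, 0, 0, 0, 0, 0, 0, 0, 0, 0, 0]'

```text
t: 21.2
tcp_pos: [0.4837, -0.2895, 0.1018]
tool_rot: [[0.542, -0.84, -0.001], [-0.84, -0.542, 0.001], [-0.001, 0.0, -1.0]]
contact_force: [-2.6, 4.7, 1.3]
width: 0.0291
```

>>> send_rows --moves '[0.0069, -0.0001, 0, 0, 0, -0.0255, 0.0069, -0.0001, 0, 0, 0, -0.0255, 0, 0, 0, 0, 0, 0, 0, 0, 0, 0, 0, 0, 0, 0, 0, 0, 0, 0, 0, 0, 0, 0, 0, 0, 0, 0, 0, 0, 0, 0, 0, 0, 0, 0, 0, 0]'

```text
t: 22.2
tcp_pos: [0.4889, -0.2972, 0.1017]
tool_rot: [[0.607, -0.794, -0.002], [-0.794, -0.607, 0.002], [-0.003, 0.001, -1.0]]
contact_force: [-4.2, 5.7, 2.8]
width: 0.0289
```

>>> send_rows --moves '[0.0069, -0.0001, 0, 0, 0, -0.0255, 0.0069, -0.0001, 0, 0, 0, -0.0255, 0, 0, 0, 0, 0, 0, 0, 0, 0, 0, 0, 0, 0, 0, 0, 0, 0, 0, 0, 0, 0, 0, 0, 0, 0, 0, 0, 0, 0, 0, 0, 0, 0, 0, 0, 0]'

```text
t: 23.2
tcp_pos: [0.4965, -0.3064, 0.1022]
tool_rot: [[0.669, -0.743, 0.0], [-0.743, -0.669, -0.0], [0.0, -0.0, -1.0]]
contact_force: [-0.1, -0.1, 0.1]
width: 0.0288
```

```bash
python3 - <<'E'
from h import *
s=ctrl.state();print(s["t"],s["tcp_pos"],s["width"],s["contact_force"])
A=np.array([.5955,-.2195]); d=s["tcp_pos"][:2]-A; print(np.linalg.norm(d),"theta",np.angle(np.exp(1j*(np.arctan2(d[1],d[0])-np.pi+np.radians(6.1)))))
T=np.array(s["tool_rot"]); print(np.degrees(np.arctan2(T[1,0],T[0,0])), np.degrees(np.arctan2(d[1],d[0]))+90)
c=cap("wrist","n_w");c=cap("top","n_t");crop(c,310,110,430,230,5,"n_tc")
E
```

```text
23.2 [ 0.49654444 -0.30642409  0.10215774] 0.028826539843365327 [-0.1058642  -0.06923132  0.09164831]
0.1317118112698462 theta 0.8272262209898574
-48.011337961257745 -48.703428834724804
```

View pics/n_tc.png

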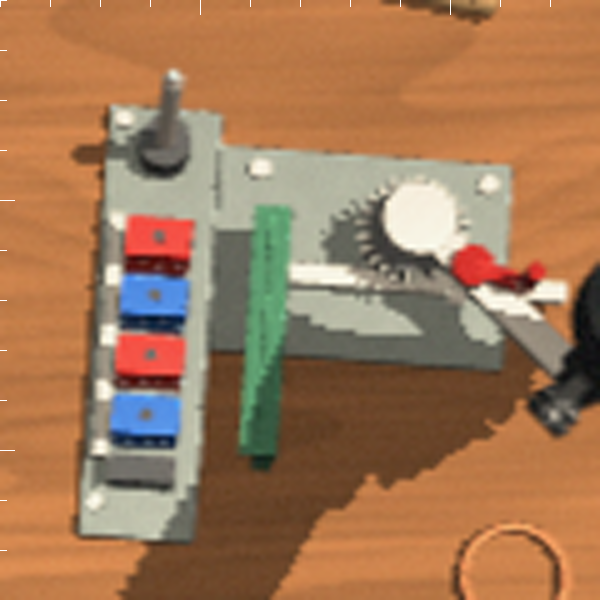

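View pics/n_w.png

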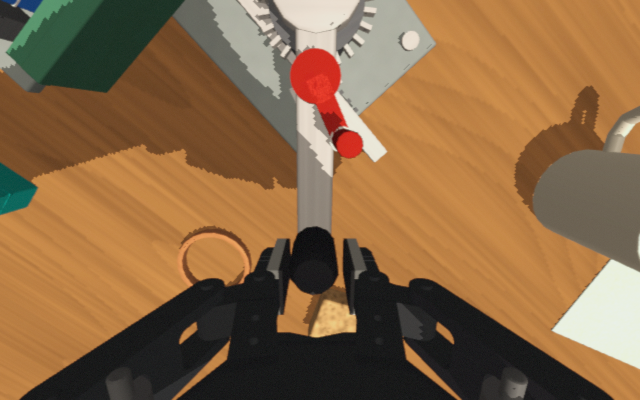

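>>> send_rows --moves '[0.0138, -0.0006, 0, 0, 0, -0.051, 0, 0, 0, 0, 0, 0, 0.0138, -0.0006, 0, 0, 0, -0.051, 0, 0, 0, 0, 0, 0, 0, 0, 0, 0, 0, 0, 0, 0, 0, 0, 0, 0, 0, 0, 0, 0, 0, 0, 0, 0, 0, 0, 0, 0]'

```text
t: 24.3
tcp_pos: [0.51, -0.3191, 0.1015]
tool_rot: [[0.778, -0.628, -0.003], [-0.628, -0.778, 0.002], [-0.004, 0.001, -1.0]]
contact_force: [-3.9, 3.9, 2.6]
width: 0.0289
```

```bash
python3 - <<'E'
from h import *
s=ctrl.state();print(s["t"],s["tcp_pos"],s["width"],s["contact_force"])
A=np.array([.5955,-.2195]); d=s["tcp_pos"][:2]-A; print(np.linalg.norm(d),"theta",np.angle(np.exp(1j*(np.arctan2(d[1],d[0])-np.pi+np.radians(6.1)))))
c=cap("top","o_t")
for n in "jlmno":
    im=cv2.imread(f"pics/{n}_t.png")[152:175,352:370].astype(float)
    w=np.clip(im[...,1]-im[...,2]-8,0,None); print(n,(w*np.arange(352,370)).sum()/w.sum(),w.sum())
E
```

```text
24.3 [ 0.50998245 -0.31908451  0.10151653] 0.028926915733626175 [-3.90186761  3.90346979  2.63822334]
0.13126433549681749 theta 0.9677131297461206
j 358.7194157698221 9106.0
l 363.1112960497115 9012.0
m 363.5396911113511 9259.0
n 363.5227619255064 9182.0
o 363.5403356794802 9235.0
```

```bash
python3 - <<'E'
from h import *
rows([((.50,-.31,.22),-60,4),((.53,-.06,.24),-96.1,6)])
E
```

```text
-0.005,0,-0.039,0,0.001,0.059,  -0.005,0,-0.039,0,0.001,0.059,  -0.005,0.001,-0.039,0,0.001,0.059,  -0.004,0.001,-0.039,0,0.001,0.059,  
-0.045,-0.034,-0.004,0,0,0.067,  -0.048,-0.029,-0.004,0,0,0.067,  -0.051,-0.023,-0.004,0,0,0.067,  -0.053,-0.018,-0.004,0,0,0.067,  -0.055,-0.012,-0.004,0,0,0.067,  -0.056,-0.007,-0.004,0,0,0.067,
```

>>> send_rows --moves '[-0.004, 0, -0.006, 0, 0, 0, -0.005, 0, -0.05, 0, 0, 0.078, -0.005, 0, -0.05, 0, 0, 0.079, -0.005, 0.001, -0.05, 0, 0, 0.079, -0.045, -0.034, -0.004, 0, 0, 0.067, -0.048, -0.029, -0.004, 0, 0, 0.067, -0.051, -0.023, -0.004, 0, 0, 0.067, -0.053, -0.018, -0.004, 0, 0, 0.067]'

```text
t: 25.35
tcp_pos: [0.5224, -0.1434, 0.2323]
tool_rot: [[0.097, -0.995, 0.005], [-0.995, -0.097, -0.002], [0.002, -0.004, -1.0]]
contact_force: [0.2, 0.1, 0.1]
width: 0.029
```

>>> send_rows --moves '[-0.055, -0.012, -0.004, 0, 0, 0.067, -0.056, -0.007, -0.004, 0, 0, 0.067, 0, 0, 0, 0, 0, 0, 0, 0, 0, 0, 0, 0, 0, 0, 0, 0, 0, 0, 0, 0, 0, 0, 0, 0, 0, 0, 0, 0, 0, 0, 0, 0, 0, 0, 0, 0]' --claw 0.72

```text
t: 26.35
tcp_pos: [0.5312, -0.0604, 0.237]
tool_rot: [[-0.11, -0.994, -0.0], [-0.994, 0.11, 0.0], [-0.0, 0.0, -1.0]]
contact_force: [0.4, -0.3, -1.0]
width: 0.0616
```

```bash
python3 - <<'E'
from h import *
import pickle
s=ctrl.state();print(s["t"],s["tcp_pos"],s["width"],s["contact_force"],s["tool_rot"])
c=cap("wrist","p_w"); pickle.dump(c,open("p.pkl","wb"));crop(c,200,30,450,280,3.2,"p_wc")
E
```

```text
26.35 [ 0.53124304 -0.06040171  0.23695858] 0.06160420162356293 [ 0.41990974 -0.33030409 -0.99685532] [[-1.09517669e-01 -9.93984849e-01 -2.70687179e-05]
 [-9.93984848e-01  1.09517667e-01  5.20226251e-05]
 [-4.87451983e-05  3.26032920e-05 -9.99999998e-01]]
```

View pics/p_wc.png

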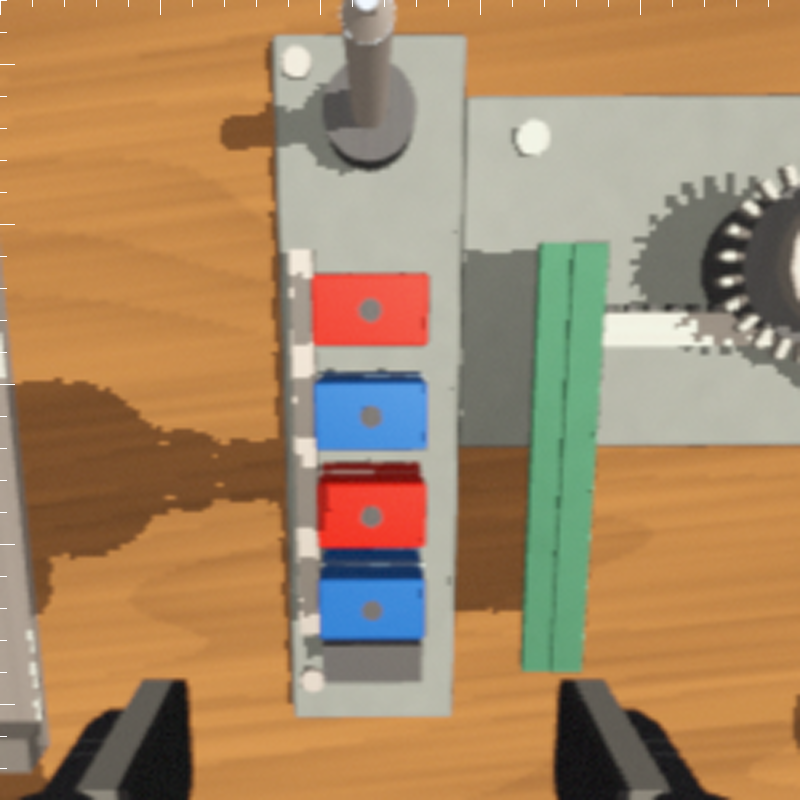

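```bash
python3 - <<'E'
from h import *
import pickle
c=pickle.load(open("p.pkl","rb"))
B=[bp(c,200+x/3.2,30+y/3.2,.057) for x,y in((371,309),(372,414),(372,514),(373,608))]
for b in B: print(b)
r=bp(c,200+368/3.2,30+2/3.2,.16);print("rod",r)
r2=bp(c,200+369/3.2,30+108/3.2,.040);print("collar",r2)
v=B[0]-B[3]; print(np.degrees(np.arctan2(v[1],v[0])),np.linalg.norm(v)); v=r-B[3];print(np.degrees(np.arctan2(v[1],v[0])))
rows([(list(B[0][:2])+[.12],-96.1,2),(list(B[0][:2])+[.042],-96.1,2)])
E
```

```text
[ 0.59510942 -0.06655586  0.057     ]
[ 0.55980275 -0.0630205   0.057     ]
[ 0.52399774 -0.05908941  0.057     ]
[ 0.48813469 -0.05552678  0.057     ]
rod [ 0.65854814 -0.07298556  0.16      ]
collar [ 0.65983491 -0.07299258  0.04      ]
-5.886389322840827 0.10754177125966806
-5.849519430419786
0,-0.043,0.078,0,0,-0.001,  !!0,-0.043,0.078,0,0,-0.001,  !!
0,0,0.052,0,0,0,  0,0,0.052,0,0,0,
```

```bash
python3 - <<'E'
from h import *
rows([((.595,-.0667,.115),-95.9,3),((.595,-.0667,.040),-95.9,2)])
E
```

```text
0,-0.028,0.054,0,0,-0.001,  0,-0.028,0.054,0,0,-0.001,  0,-0.028,0.054,0,0,-0.001,  
0,0,0.050,0,0,0,  0,0,0.050,0,0,0,
```

>>> send_rows --moves '[0, -0.028, 0.054, 0, 0, -0.001, 0, -0.028, 0.054, 0, 0, -0.001, 0, -0.028, 0.054, 0, 0, -0.002, 0, 0, 0.04, 0, 0, 0, 0, 0, 0.04, 0, 0, 0, 0, 0, 0.02, 0, 0, 0, 0, 0, 0, 0, 0, 0, 0, 0, 0, 0, 0, 0]'

```text
t: 27.4
tcp_pos: [0.5951, -0.0668, 0.0419]
tool_rot: [[-0.103, -0.995, 0.003], [-0.995, 0.103, -0.0], [-0.0, -0.003, -1.0]]
contact_force: [0.3, 0.3, -0.3]
width: 0.0611
```

```bash
python3 - <<'E'
from h import *
s=ctrl.state();print(s["t"],s["tcp_pos"],s["width"],s["contact_force"])
c=cap("wrist","q_w")
E
```

```text
27.4 [ 0.59513172 -0.06679956  0.04188342] 0.061121636934070946 [ 0.31014379  0.339345   -0.2563556 ]
```

View pics/q_w.png

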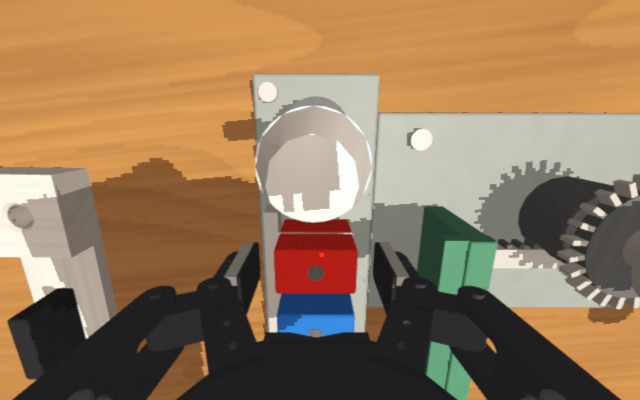

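>>> send_rows --moves '[0, 0, 0, 0, 0, 0, 0, 0, 0, 0, 0, 0, 0, 0, 0, 0, 0, 0, 0, 0, 0, 0, 0, 0, 0, 0, -0.03, 0, 0, 0, 0, 0, -0.045, 0, 0, 0, 0, 0, -0.045, 0, 0, 0, 0, 0, -0.045, 0, 0, 0]' --claw 0

```text
t: 28.45
tcp_pos: [0.5929, -0.0669, 0.1645]
tool_rot: [[-0.103, -0.995, -0.002], [-0.995, 0.103, 0.0], [0.0, 0.002, -1.0]]
contact_force: [1.2, -0.3, -1.6]
width: 0.0388
```

```bash
python3 - <<'E'
from h import *
s=ctrl.state();print(s["t"],s["tcp_pos"],s["width"],s["contact_force"])
c=cap("wrist","r_w")
rows([((.6325,.3145,.15),-93.7,7),((.6325,.3145,.039),-93.7,3)])
E
```

```text
28.45 [ 0.59286908 -0.06686119  0.16445832] 0.038777358080731635 [ 1.23681626 -0.27290631 -1.58091439]
-0.073,0.001,0.004,-0.001,0,-0.003,  -0.073,0,0.004,-0.001,0,-0.003,  -0.073,0,0.004,-0.001,0,-0.003,  -0.073,-0.001,0.004,-0.001,0,-0.003,  -0.073,-0.001,0.004,-0.001,0,-0.003,  -0.073,-0.001,0.004,-0.001,0,-0.003,  -0.073,-0.002,0.004,-0.001,0,-0.003,  
0,0,0.049,0,0,0,  0,0,0.049,0,0,0,  0,0,0.049,0,0,0,
```

View pics/r_w.png

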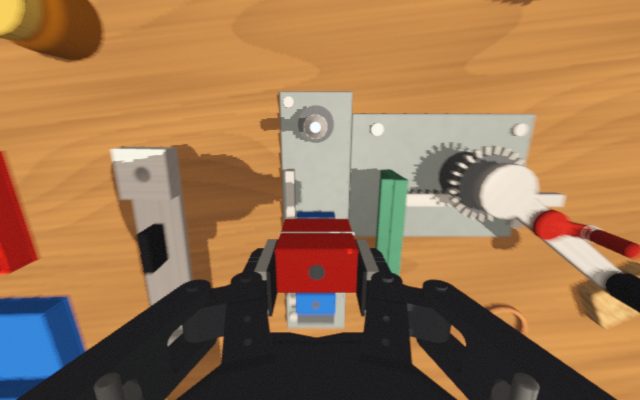

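>>> send_rows --moves '[-0.073, 0.001, 0.004, 0, 0, -0.003, -0.073, 0, 0.004, 0, 0, -0.003, -0.073, 0, 0.004, 0, 0, -0.003, -0.073, -0.001, 0.004, 0, 0, -0.003, -0.073, -0.001, 0.004, 0, 0, -0.003, -0.073, -0.001, 0.004, 0, 0, -0.003, -0.073, -0.002, 0.004, 0, 0, -0.003, 0, 0, 0.03, 0, 0, 0]'

```text
t: 29.5
tcp_pos: [0.6286, 0.3248, 0.1221]
tool_rot: [[-0.06, -0.998, 0.002], [-0.998, 0.06, 0.009], [-0.009, -0.001, -1.0]]
contact_force: [0.3, 0.1, -0.7]
width: 0.0387
```

```bash
python3 - <<'E'
from h import *
s=ctrl.state();print(s["t"],s["tcp_pos"],s["width"],s["contact_force"])
c=cap("wrist","s_w")
rows([((.6325,.3145,.039),-93.7,3)])
E
```

```text
29.5 [0.62864771 0.3248094  0.12212728] 0.03866744751084603 [ 0.27711202  0.091745   -0.65716538]
0.002,-0.003,0.034,0.001,0,0,  0.002,-0.003,0.034,0.001,0,0,  0.002,-0.003,0.034,0.001,0,0,
```

View pics/s_w.png

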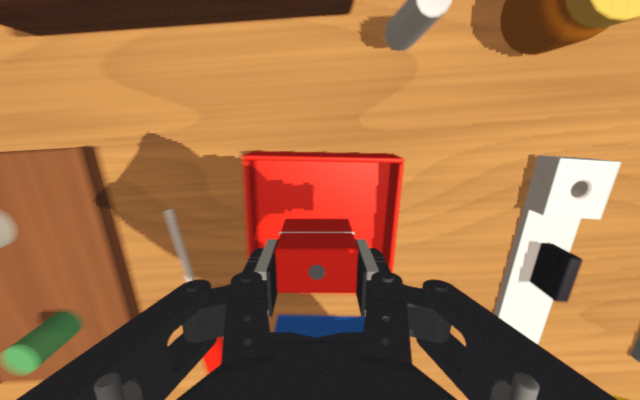

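>>> send_rows --moves '[0, 0, 0, 0, 0, 0, 0, 0, 0.037, 0, 0, 0, 0, 0, 0.037, 0, 0, 0, 0, 0, 0.025, 0, 0, 0, 0, 0, 0.009, 0, 0, 0, 0, 0, 0, 0, 0, 0, 0, 0, 0, 0, 0, 0, 0, 0, 0, 0, 0, 0]'

```text
t: 30.55
tcp_pos: [0.6316, 0.3153, 0.0411]
tool_rot: [[-0.07, -0.998, 0.002], [-0.998, 0.07, 0.001], [-0.001, -0.002, -1.0]]
contact_force: [0.7, -0.0, -0.6]
width: 0.0388
```

>>> send_rows --moves '[0, 0, 0, 0, 0, 0, 0, 0, 0, 0, 0, 0, 0, 0, 0, 0, 0, 0, 0, 0, 0, 0, 0, 0, 0, 0, -0.04, 0, 0, 0, 0, 0, -0.06, 0, 0, 0, 0, 0, -0.06, 0, 0, 0, 0, 0, 0, 0, 0, 0]' --claw 0.7

```text
t: 31.55
tcp_pos: [0.6339, 0.3171, 0.1659]
tool_rot: [[-0.07, -0.998, 0.009], [-0.998, 0.07, 0.005], [-0.006, -0.009, -1.0]]
contact_force: [1.3, 0.6, 0.3]
width: 0.0599
```

```bash
python3 - <<'E'
from h import *
s=ctrl.state();print(s["t"],s["tcp_pos"],s["width"],s["contact_force"])
c=cap("wrist","t_w")
rows([((.560,-.063,.15),-95.9,7),((.560,-.063,.041),-95.9,3)])
E
```

```text
31.55 [0.63393064 0.31707065 0.16593165] 0.059883133029370726 [1.31297171 0.6077467  0.34231605]
0.073,0.009,0.002,0,0,0.003,  0.073,0.008,0.002,0,0,0.003,  0.073,0.008,0.002,0,0,0.003,  0.073,0.008,0.002,0,0,0.003,  0.073,0.007,0.002,0,0,0.003,  0.073,0.007,0.002,0,0,0.003,  0.073,0.007,0.002,0,0,0.003,  
0,0,0.048,0,0,0,  0,0,0.048,0,0,0,  0,0,0.048,0,0,0,
```

View pics/t_w.png

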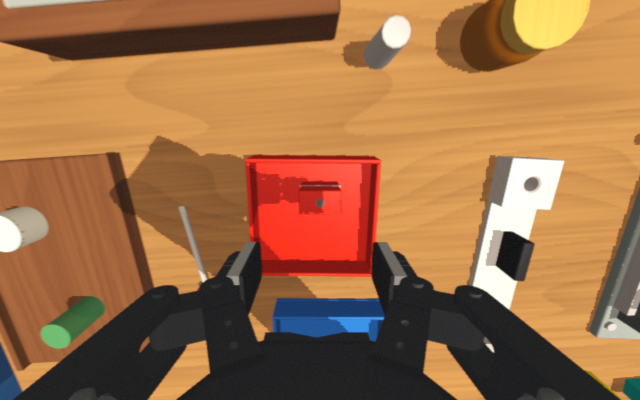

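>>> send_rows --moves '[0.073, 0.009, 0.002, 0, 0, 0.003, 0.073, 0.008, 0.002, 0, 0, 0.003, 0.073, 0.008, 0.002, 0, 0, 0.003, 0.073, 0.008, 0.002, 0, 0, 0.003, 0.073, 0.007, 0.002, 0, 0, 0.003, 0.073, 0.007, 0.002, 0, 0, 0.003, 0.073, 0.007, 0.002, 0, 0, 0.003, 0, 0, 0, 0, 0, 0]'

```text
t: 32.6
tcp_pos: [0.5553, -0.0719, 0.1469]
tool_rot: [[-0.114, -0.993, -0.006], [-0.993, 0.114, -0.004], [0.004, 0.005, -1.0]]
contact_force: [-1.0, 0.7, -0.7]
width: 0.0602
```

>>> send_rows --moves '[0, 0, 0, 0, 0, 0, 0, 0, 0, 0, 0, 0, 0, 0, 0, 0, 0, 0, 0, 0, 0, 0, 0, 0, 0, 0, 0, 0, 0, 0, 0, 0, 0, 0, 0, 0, 0, 0, 0, 0, 0, 0, 0, 0, 0, 0, 0, 0]'

```text
t: 33.6
tcp_pos: [0.5583, -0.0639, 0.1493]
tool_rot: [[-0.103, -0.995, 0.0], [-0.995, 0.103, -0.0], [-0.0, -0.0, -1.0]]
contact_force: [0.2, -1.0, -0.4]
width: 0.0597
```

```bash
python3 - <<'E'
from h import *
s=ctrl.state();print(s["t"],s["tcp_pos"],s["width"],s["contact_force"])
c=cap("wrist","u_w")
rows([((.560,-.063,.0405),-95.9,3)])
E
```

```text
33.6 [ 0.55833311 -0.06390631  0.14930582] 0.05965887697788287 [ 0.18565558 -0.97230745 -0.44265673]
0,-0.001,0.048,0,0,0,  0,-0.001,0.048,0,0,0,  0,-0.001,0.048,0,0,0,
```

View pics/u_w.png

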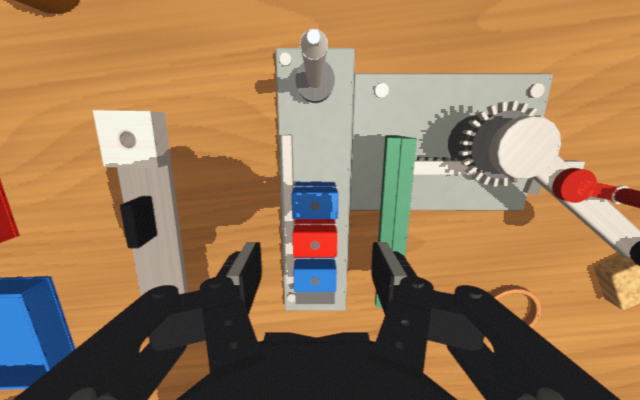

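>>> send_rows --moves '[0, -0.001, 0.048, 0, 0, 0, 0, -0.001, 0.048, 0, 0, 0, 0, -0.001, 0.035, 0, 0, 0, 0, 0, 0.014, 0, 0, 0, 0, 0, 0, 0, 0, 0, 0, 0, 0, 0, 0, 0, 0, 0, 0, 0, 0, 0, 0, 0, 0, 0, 0, 0]'

```text
t: 34.65
tcp_pos: [0.5612, -0.0642, 0.0414]
tool_rot: [[-0.103, -0.995, 0.001], [-0.995, 0.103, -0.0], [0.0, -0.002, -1.0]]
contact_force: [0.1, -0.0, 0.8]
width: 0.0598
```

>>> send_rows --moves '[0, 0, 0, 0, 0, 0, 0, 0, 0, 0, 0, 0, 0, 0, 0, 0, 0, 0, 0, 0, 0, 0, 0, 0, 0, 0, -0.03, 0, 0, 0, 0, 0, -0.045, 0, 0, 0, 0, 0, -0.045, 0, 0, 0, 0, 0, -0.03, 0, 0, 0]' --claw 0

```text
t: 35.65
tcp_pos: [0.5602, -0.0642, 0.1536]
tool_rot: [[-0.103, -0.995, -0.0], [-0.995, 0.103, -0.0], [0.0, 0.0, -1.0]]
contact_force: [0.3, 0.3, -1.1]
width: 0.0389
```

```bash
python3 - <<'E'
from h import *
s=ctrl.state();print(s["t"],s["tcp_pos"],s["width"],s["contact_force"])
rows([((.459,.307,.13),-93.7,8)])
E
```

```text
35.65 [ 0.56015199 -0.06416266  0.1536194 ] 0.03890577893772096 [ 0.33471074  0.34666667 -1.05242995]
-0.060,0.023,0.004,0,0,-0.003,  -0.060,0.023,0.004,0,0,-0.003,  -0.060,0.023,0.004,0,0,-0.003,  -0.060,0.022,0.004,0,0,-0.003,  -0.060,0.022,0.004,0,0,-0.003,  -0.060,0.022,0.004,0,0,-0.003,  -0.060,0.021,0.004,0,0,-0.003,  -0.061,0.021,0.004,0,0,-0.003,
```

Held (width 38.9 mm). Moving to the blue tray.

>>> send_rows --moves '[-0.06, 0.023, 0.004, 0, 0, -0.003, -0.06, 0.023, 0.004, 0, 0, -0.003, -0.06, 0.023, 0.004, 0, 0, -0.003, -0.06, 0.022, 0.004, 0, 0, -0.003, -0.06, 0.022, 0.004, 0, 0, -0.003, -0.06, 0.022, 0.004, 0, 0, -0.003, -0.06, 0.021, 0.004, 0, 0, -0.003, -0.061, 0.021, 0.004, 0, 0, -0.003]'

```text
t: 36.65
tcp_pos: [0.4582, 0.3071, 0.1278]
tool_rot: [[-0.065, -0.998, -0.002], [-0.998, 0.065, -0.002], [0.002, 0.002, -1.0]]
contact_force: [0.8, -0.6, -1.6]
width: 0.0389
```

>>> send_rows --moves '[0, 0, 0, 0, 0, 0, 0, 0, 0, 0, 0, 0, 0, 0, 0.04, 0, 0, 0, 0, 0, 0.04, 0, 0, 0, 0, 0, 0, 0, 0, 0, 0, 0, 0, 0, 0, 0, 0, 0, 0, 0, 0, 0, 0, 0, 0, 0, 0, 0]'

```text
t: 37.65
tcp_pos: [0.4603, 0.3072, 0.0702]
tool_rot: [[-0.065, -0.998, 0.002], [-0.998, 0.065, 0.001], [-0.001, -0.002, -1.0]]
contact_force: [-0.2, -0.2, -0.4]
width: 0.0388
```

```bash
python3 - <<'E'
from h import *
s=ctrl.state();print(s["t"],s["tcp_pos"],s["width"],s["contact_force"])
c=cap("wrist","v_w")
rows([((.459,.307,.0395),-93.7,1)])
E
```

```text
37.65 [0.46026382 0.30722951 0.07024581] 0.038752100337077454 [-0.18166246 -0.23189977 -0.41317452]
0,0.001,0.041,-0.001,0.001,0,
```

View pics/v_w.png

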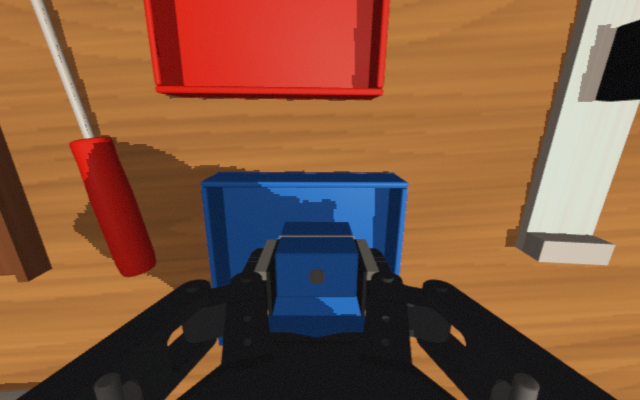

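>>> send_rows --moves '[0, 0, 0.025, 0, 0, 0, 0, 0, 0.015, 0, 0, 0, 0, 0, 0, 0, 0, 0, 0, 0, 0, 0, 0, 0, 0, 0, 0, 0, 0, 0, 0, 0, 0, 0, 0, 0, 0, 0, 0, 0, 0, 0, 0, 0, 0, 0, 0, 0]'

```text
t: 38.7
tcp_pos: [0.4595, 0.3068, 0.0392]
tool_rot: [[-0.065, -0.998, 0.0], [-0.998, 0.065, 0.0], [-0.0, -0.0, -1.0]]
contact_force: [-0.4, -0.5, -1.2]
width: 0.0391
```

>>> send_rows --moves '[0, 0, 0, 0, 0, 0, 0, 0, 0, 0, 0, 0, 0, 0, 0, 0, 0, 0, 0, 0, 0, 0, 0, 0, 0, 0, -0.03, 0, 0, 0, 0, 0, -0.06, 0, 0, 0, 0, 0, -0.06, 0, 0, 0, 0, 0, 0, 0, 0, 0]' --claw 0.7

```text
t: 39.7
tcp_pos: [0.4621, 0.3093, 0.156]
tool_rot: [[-0.065, -0.998, 0.008], [-0.998, 0.065, 0.005], [-0.005, -0.008, -1.0]]
contact_force: [0.9, 0.3, 0.5]
width: 0.0601
```

```bash
python3 - <<'E'
from h import *
s=ctrl.state();print(s["t"],s["tcp_pos"],s["width"],s["contact_force"])
rows([((.524,-.059,.14),-95.9,8)])
E
```

```text
39.7 [0.46209416 0.309266   0.15596115] 0.060126765153432134 [0.87717442 0.33107884 0.52325337]
0.061,-0.014,0.002,-0.001,0,0.003,  0.061,-0.015,0.002,-0.001,0,0.003,  0.060,-0.015,0.003,-0.001,0,0.003,  0.060,-0.015,0.003,-0.001,0,0.003,  0.060,-0.015,0.003,-0.001,0,0.003,  0.060,-0.016,0.003,-0.001,0,0.003,  0.060,-0.016,0.003,-0.001,0,0.003,  0.060,-0.016,0.003,-0.001,0,0.003,
```

>>> send_rows --moves '[0.06, -0.015, 0.002, 0, 0, 0.003, 0.06, -0.015, 0.002, 0, 0, 0.003, 0.06, -0.015, 0.002, 0, 0, 0.003, 0.06, -0.015, 0.002, 0, 0, 0.003, 0.06, -0.016, 0.002, 0, 0, 0.003, 0.06, -0.016, 0.002, 0, 0, 0.003, 0.06, -0.016, 0.002, 0, 0, 0.003, 0.059, -0.016, 0.002, 0, 0, 0.003]'

```text
t: 40.7
tcp_pos: [0.522, -0.0604, 0.1384]
tool_rot: [[-0.103, -0.995, -0.002], [-0.995, 0.103, 0.0], [0.0, 0.002, -1.0]]
contact_force: [0.8, 0.8, -0.1]
width: 0.0599
```

>>> send_rows --moves '[0, 0, 0, 0, 0, 0, 0, 0, 0, 0, 0, 0, 0, 0, 0, 0, 0, 0, 0, 0, 0, 0, 0, 0, 0, 0, 0, 0, 0, 0, 0, 0, 0, 0, 0, 0, 0, 0, 0, 0, 0, 0, 0, 0, 0, 0, 0, 0]'

```text
t: 41.7
tcp_pos: [0.5228, -0.0589, 0.1396]
tool_rot: [[-0.103, -0.995, 0.0], [-0.995, 0.103, -0.0], [0.0, -0.0, -1.0]]
contact_force: [0.8, -0.2, -0.7]
width: 0.06
```

```bash
python3 - <<'E'
from h import *
s=ctrl.state();print(s["t"],s["tcp_pos"],s["width"],s["contact_force"])
c=cap("wrist","w_w")
rows([((.524,-.0595,.0405),-95.9,3)])
E
```

```text
41.7 [ 0.5228265  -0.05889224  0.13956043] 0.05995715848610335 [ 0.75399952 -0.15760763 -0.74633603]
0,-0.001,0.044,0,0,0,  0,-0.001,0.044,0,0,0,  0,-0.001,0.044,0,0,0,
```

View pics/w_w.png

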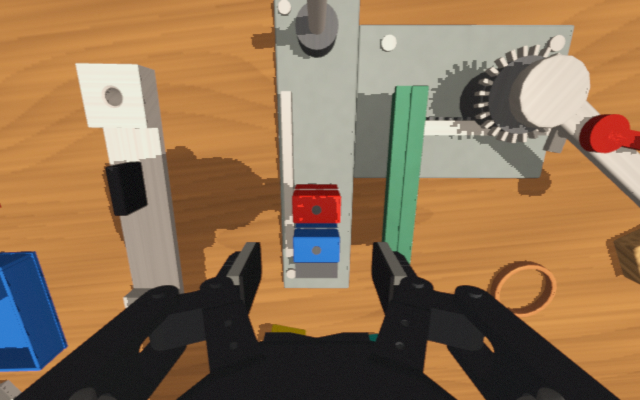

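>>> send_rows --moves '[0, -0.001, 0.044, 0, 0, 0, 0, -0.001, 0.044, 0, 0, 0, 0, 0, 0.03, 0, 0, 0, 0, 0, 0.014, 0, 0, 0, 0, 0, 0, 0, 0, 0, 0, 0, 0, 0, 0, 0, 0, 0, 0, 0, 0, 0, 0, 0, 0, 0, 0, 0]'

```text
t: 42.75
tcp_pos: [0.5249, -0.0591, 0.0413]
tool_rot: [[-0.103, -0.995, 0.001], [-0.995, 0.103, -0.0], [0.0, -0.001, -1.0]]
contact_force: [0.0, -1.1, 0.0]
width: 0.0599
```

>>> send_rows --moves '[0, 0, 0, 0, 0, 0, 0, 0, 0, 0, 0, 0, 0, 0, 0, 0, 0, 0, 0, 0, 0, 0, 0, 0, 0, 0, -0.03, 0, 0, 0, 0, 0, -0.045, 0, 0, 0, 0, 0, -0.045, 0, 0, 0, 0, 0, -0.03, 0, 0, 0]' --claw 0

```text
t: 43.75
tcp_pos: [0.5239, -0.059, 0.1537]
tool_rot: [[-0.103, -0.995, -0.0], [-0.995, 0.103, -0.0], [0.0, 0.0, -1.0]]
contact_force: [-0.2, -0.0, -1.8]
width: 0.0391
```

```bash
python3 - <<'E'
from h import *
s=ctrl.state();print(s["t"],s["tcp_pos"],s["width"],s["contact_force"])
rows([((.5745,.3175,.13),-93.7,8)])
E
```

```text
43.75 [ 0.52393628 -0.05900879  0.15369142] 0.03908846635925081 [-2.22623808e-01 -1.82523351e-03 -1.83863059e+00]
-0.063,-0.002,0.004,0,0,-0.003,  -0.063,-0.002,0.004,0,0,-0.003,  -0.063,-0.003,0.004,0,0,-0.003,  -0.063,-0.003,0.004,0,0,-0.003,  -0.063,-0.003,0.004,0,0,-0.003,  -0.063,-0.003,0.004,0,0,-0.003,  -0.063,-0.004,0.004,0,0,-0.003,  -0.063,-0.004,0.004,0,0,-0.003,
```

>>> send_rows --moves '[-0.063, -0.002, 0.004, 0, 0, -0.003, -0.063, -0.002, 0.004, 0, 0, -0.003, -0.063, -0.003, 0.004, 0, 0, -0.003, -0.063, -0.003, 0.004, 0, 0, -0.003, -0.063, -0.003, 0.004, 0, 0, -0.003, -0.063, -0.003, 0.004, 0, 0, -0.003, -0.063, -0.004, 0.004, 0, 0, -0.003, -0.063, -0.004, 0.004, 0, 0, -0.003]'

```text
t: 44.75
tcp_pos: [0.5741, 0.3165, 0.1274]
tool_rot: [[-0.065, -0.998, -0.002], [-0.998, 0.065, -0.002], [0.002, 0.002, -1.0]]
contact_force: [0.7, -0.2, -0.5]
width: 0.0389
```

>>> send_rows --moves '[0, 0, 0, 0, 0, 0, 0, 0, 0, 0, 0, 0, 0, 0, 0.04, 0, 0, 0, 0, 0, 0.04, 0, 0, 0, 0, 0, 0, 0, 0, 0, 0, 0, 0, 0, 0, 0, 0, 0, 0, 0, 0, 0, 0, 0, 0, 0, 0, 0]'

```text
t: 45.75
tcp_pos: [0.5757, 0.3165, 0.0705]
tool_rot: [[-0.065, -0.998, 0.002], [-0.998, 0.065, 0.001], [-0.001, -0.002, -1.0]]
contact_force: [-0.4, 0.4, -1.2]
width: 0.0387
```

```bash
python3 - <<'E'
from h import *
s=ctrl.state();print(s["t"],s["tcp_pos"],s["width"],s["contact_force"])
c=cap("wrist","x_w")
rows([((.5745,.3175,.0395),-93.7,1)])
E
```

```text
45.75 [0.57572618 0.31654284 0.07054585] 0.0387151333535025 [-0.38279654  0.36379367 -1.21409122]
-0.001,0.001,0.041,-0.001,0.001,0,
```

View pics/x_w.png

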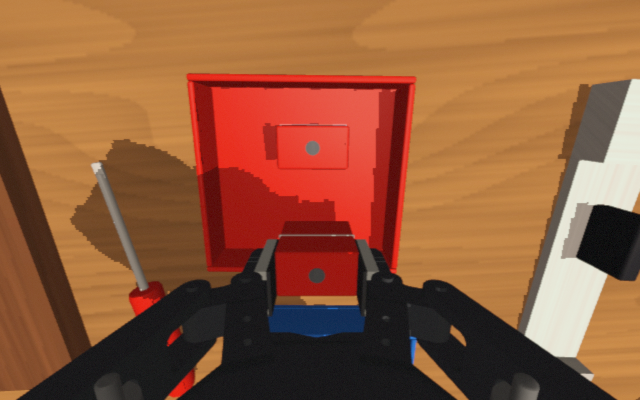

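>>> send_rows --moves '[0, 0, 0.025, 0, 0, 0, 0, 0, 0.016, 0, 0, 0, 0, 0, 0, 0, 0, 0, 0, 0, 0, 0, 0, 0, 0, 0, 0, 0, 0, 0, 0, 0, 0, 0, 0, 0, 0, 0, 0, 0, 0, 0, 0, 0, 0, 0, 0, 0]'

```text
t: 46.8
tcp_pos: [0.575, 0.3161, 0.0385]
tool_rot: [[-0.065, -0.998, 0.0], [-0.998, 0.065, 0.0], [-0.0, -0.0, -1.0]]
contact_force: [-0.1, -0.8, -1.0]
width: 0.0388
```

>>> send_rows --moves '[0, 0, 0, 0, 0, 0, 0, 0, 0, 0, 0, 0, 0, 0, 0, 0, 0, 0, 0, 0, 0, 0, 0, 0, 0, 0, -0.03, 0, 0, 0, 0, 0, -0.06, 0, 0, 0, 0, 0, -0.06, 0, 0, 0, 0, 0, 0, 0, 0, 0]' --claw 0.7

```text
t: 47.8
tcp_pos: [0.5783, 0.3191, 0.1583]
tool_rot: [[-0.065, -0.998, 0.011], [-0.998, 0.065, 0.006], [-0.007, -0.01, -1.0]]
contact_force: [0.6, 0.0, -0.8]
width: 0.0595
```

```bash
python3 - <<'E'
from h import *
s=ctrl.state();print(s["t"],s["tcp_pos"],s["width"],s["contact_force"])
c=cap("wrist","y_w")
s["tcp_pos"]=np.array([.575,.3163,.151])
rows([((.488,-.0555,.14),-95.9,8)],s)
E
```

```text
47.8 [0.57831776 0.31910551 0.15828431] 0.0595089072385209 [ 0.61499067  0.02124316 -0.77926019]
0.063,0.010,0.001,-0.001,0.001,0.003,  0.063,0.010,0.001,-0.001,0.001,0.003,  0.063,0.010,0.001,-0.001,0.001,0.003,  0.063,0.010,0.001,-0.001,0.001,0.003,  0.063,0.009,0.002,-0.001,0.001,0.003,  0.063,0.009,0.002,-0.001,0.001,0.003,  0.063,0.009,0.002,-0.001,0.001,0.003,  0.063,0.008,0.002,-0.001,0.001,0.003,
```

View pics/y_w.png

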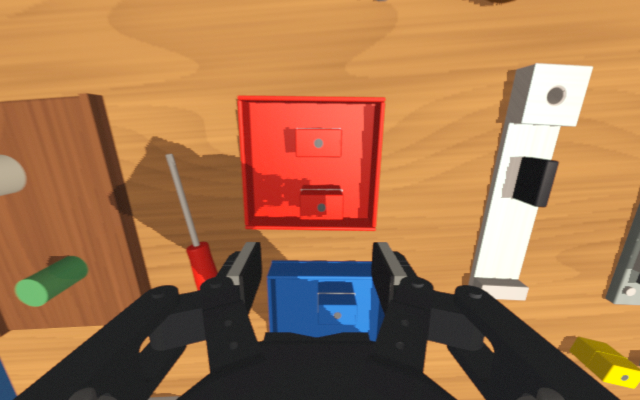

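>>> send_rows --moves '[0.063, 0.01, 0.001, 0, 0, 0.003, 0.063, 0.01, 0.001, 0, 0, 0.003, 0.063, 0.01, 0.001, 0, 0, 0.003, 0.063, 0.01, 0.001, 0, 0, 0.003, 0.063, 0.009, 0.002, 0, 0, 0.003, 0.063, 0.009, 0.002, 0, 0, 0.003, 0.063, 0.009, 0.002, 0, 0, 0.003, 0.063, 0.008, 0.002, 0, 0, 0.003]'

```text
t: 48.85
tcp_pos: [0.4865, -0.0576, 0.1413]
tool_rot: [[-0.103, -0.995, -0.002], [-0.995, 0.103, -0.0], [0.0, 0.001, -1.0]]
contact_force: [0.1, 0.3, 0.2]
width: 0.0597
```

>>> send_rows --moves '[0, 0, 0, 0, 0, 0, 0, 0, 0, 0, 0, 0, 0, 0, 0, 0, 0, 0, 0, 0, 0, 0, 0, 0, 0, 0, 0, 0, 0, 0, 0, 0, 0, 0, 0, 0, 0, 0, 0, 0, 0, 0, 0, 0, 0, 0, 0, 0]'

```text
t: 49.85
tcp_pos: [0.488, -0.0562, 0.1418]
tool_rot: [[-0.103, -0.995, 0.0], [-0.995, 0.103, -0.0], [0.0, -0.0, -1.0]]
contact_force: [0.3, 0.7, 0.0]
width: 0.0596
```

```bash
python3 - <<'E'
from h import *
s=ctrl.state();print(s["t"],s["tcp_pos"],s["width"],s["contact_force"])
c=cap("wrist","z_w")
rows([((.488,-.0557,.0405),-95.9,3)])
E
```

```text
49.85 [ 0.48796005 -0.05615     0.14180187] 0.05957051806054701 [0.3001557  0.68683119 0.04897631]
0,0,0.045,0,0,0,  0,0,0.045,0,0,0,  0,0,0.045,0,0,0,
```

View pics/z_w.png

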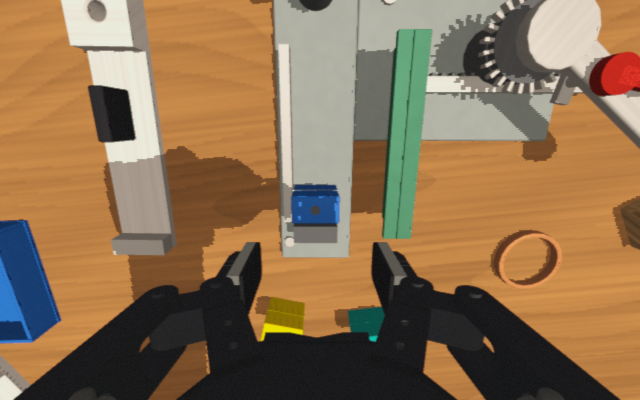

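>>> send_rows --moves '[0, 0, 0.045, 0, 0, 0, 0, 0, 0.045, 0, 0, 0, 0, 0, 0.031, 0, 0, 0, 0, 0, 0.014, 0, 0, 0, 0, 0, 0, 0, 0, 0, 0, 0, 0, 0, 0, 0, 0, 0, 0, 0, 0, 0, 0, 0, 0, 0, 0, 0]'

```text
t: 50.9
tcp_pos: [0.4886, -0.0562, 0.0412]
tool_rot: [[-0.103, -0.995, 0.001], [-0.995, 0.103, -0.0], [0.0, -0.001, -1.0]]
contact_force: [-0.3, 1.3, -1.1]
width: 0.0593
```

>>> send_rows --moves '[0, 0, 0, 0, 0, 0, 0, 0, 0, 0, 0, 0, 0, 0, 0, 0, 0, 0, 0, 0, 0, 0, 0, 0, 0, 0, -0.03, 0, 0, 0, 0, 0, -0.045, 0, 0, 0, 0, 0, -0.045, 0, 0, 0, 0, 0, -0.03, 0, 0, 0]' --claw 0

```text
t: 51.9
tcp_pos: [0.4876, -0.0561, 0.1537]
tool_rot: [[-0.103, -0.995, -0.0], [-0.995, 0.103, -0.0], [0.0, 0.0, -1.0]]
contact_force: [0.2, -0.6, -1.3]
width: 0.0392
```

```bash
python3 - <<'E'
from h import *
s=ctrl.state();print(s["t"],s["tcp_pos"],s["width"],s["contact_force"])
rows([((.4005,.3105,.13),-93.7,8)])
E
```

```text
51.9 [ 0.48755264 -0.05612969  0.15365062] 0.0391896722869034 [ 0.19275374 -0.58615203 -1.27967642]
-0.059,0.021,0.004,0,0,-0.003,  -0.059,0.020,0.004,0,0,-0.003,  -0.059,0.020,0.004,0,0,-0.003,  -0.060,0.020,0.004,0,0,-0.003,  -0.060,0.020,0.004,0,0,-0.003,  -0.060,0.019,0.004,0,0,-0.003,  -0.060,0.019,0.004,0,0,-0.003,  -0.060,0.019,0.004,0,0,-0.003,
```

>>> send_rows --moves '[-0.059, 0.021, 0.004, 0, 0, -0.003, -0.059, 0.02, 0.004, 0, 0, -0.003, -0.059, 0.02, 0.004, 0, 0, -0.003, -0.06, 0.02, 0.004, 0, 0, -0.003, -0.06, 0.02, 0.004, 0, 0, -0.003, -0.06, 0.019, 0.004, 0, 0, -0.003, -0.06, 0.019, 0.004, 0, 0, -0.003, -0.06, 0.019, 0.004, 0, 0, -0.003]'

```text
t: 52.9
tcp_pos: [0.3996, 0.311, 0.1279]
tool_rot: [[-0.065, -0.998, -0.001], [-0.998, 0.065, -0.001], [0.001, 0.001, -1.0]]
contact_force: [0.3, 0.1, -1.0]
width: 0.0389
```

>>> send_rows --moves '[0, 0, 0, 0, 0, 0, 0, 0, 0, 0, 0, 0, 0, 0, 0.04, 0, 0, 0, 0, 0, 0.04, 0, 0, 0, 0, 0, 0, 0, 0, 0, 0, 0, 0, 0, 0, 0, 0, 0, 0, 0, 0, 0, 0, 0, 0, 0, 0, 0]'

```text
t: 53.9
tcp_pos: [0.4016, 0.311, 0.0701]
tool_rot: [[-0.065, -0.998, 0.002], [-0.998, 0.065, 0.001], [-0.001, -0.002, -1.0]]
contact_force: [0.1, -0.2, -1.2]
width: 0.039
```

```bash
python3 - <<'E'
from h import *
s=ctrl.state();print(s["t"],s["tcp_pos"],s["width"],s["contact_force"])
c=cap("wrist","A_w")
rows([((.4005,.3105,.0395),-93.7,1)])
E
```

```text
53.9 [0.40155954 0.31099138 0.07013968] 0.03900000224643099 [ 0.13750008 -0.18674394 -1.21036444]
0.001,0.001,0.041,-0.001,0.001,0,
```

View pics/A_w.png

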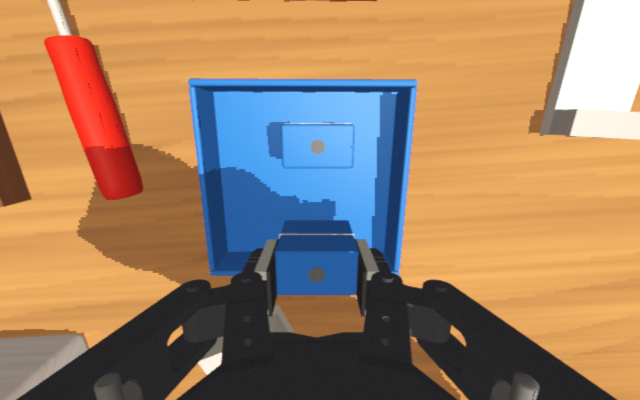

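>>> send_rows --moves '[0, 0, 0.025, 0, 0, 0, 0, 0, 0.016, 0, 0, 0, 0, 0, 0, 0, 0, 0, 0, 0, 0, 0, 0, 0, 0, 0, 0, 0, 0, 0, 0, 0, 0, 0, 0, 0, 0, 0, 0, 0, 0, 0, 0, 0, 0, 0, 0, 0]'

```text
t: 54.95
tcp_pos: [0.4009, 0.3106, 0.0384]
tool_rot: [[-0.065, -0.998, 0.0], [-0.998, 0.065, 0.0], [-0.0, -0.0, -1.0]]
contact_force: [-0.1, 0.6, -1.4]
width: 0.0388
```

>>> send_rows --moves '[0, 0, 0, 0, 0, 0, 0, 0, 0, 0, 0, 0, 0, 0, 0, 0, 0, 0, 0, 0, 0, 0, 0, 0, 0, 0, -0.03, 0, 0, 0, 0, 0, -0.06, 0, 0, 0, 0, 0, -0.07, 0, 0, 0, 0, 0, -0.07, 0, 0, 0]' --claw 0.7

```text
t: 55.95
tcp_pos: [0.4004, 0.3103, 0.2122]
tool_rot: [[-0.065, -0.998, -0.0], [-0.998, 0.065, -0.0], [0.0, 0.0, -1.0]]
contact_force: [1.5, -0.1, 0.4]
width: 0.06
```

```bash
python3 - <<'E'
from h import *
s=ctrl.state();print(s["t"],s["tcp_pos"],s["width"],s["contact_force"])
s["tcp_pos"]=np.array([.4006,.3106,.211])
rows([((.53,.105,.25),-95.9,5)],s)
c=cap("wrist","B_w")
E
```

```text
55.95 [0.40037616 0.31031704 0.21215817] 0.06001117041984695 [ 1.48302173 -0.08289762  0.39354659]
0.052,-0.038,-0.010,0,0,0.005,  0.052,-0.038,-0.010,0,0,0.005,  0.052,-0.039,-0.010,0,0,0.005,  0.052,-0.039,-0.010,0,0,0.005,  0.051,-0.040,-0.010,0,0,0.005,
```

View pics/B_w.png

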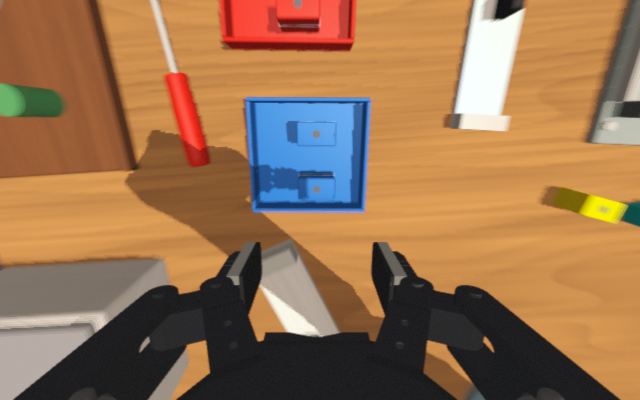

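Both blue blocks lie in the blue tray. Now over the platen.

>>> send_rows --moves '[0.052, -0.038, -0.01, 0, 0, 0.005, 0.052, -0.038, -0.01, 0, 0, 0.005, 0.052, -0.039, -0.01, 0, 0, 0.005, 0.052, -0.039, -0.01, 0, 0, 0.005, 0.051, -0.04, -0.01, 0, 0, 0.005, 0, 0, 0, 0, 0, 0, 0, 0, 0, 0, 0, 0, 0, 0, 0, 0, 0, 0]' --claw 0.5

```text
t: 57.0
tcp_pos: [0.5291, 0.107, 0.248]
tool_rot: [[-0.101, -0.995, -0.001], [-0.995, 0.101, 0.0], [-0.0, 0.001, -1.0]]
contact_force: [0.2, 0.6, -0.6]
width: 0.043
```

```bash
python3 - <<'E'
from h import *
import pickle
s=ctrl.state();print(s["t"],s["tcp_pos"],s["width"],s["contact_force"])
c=cap("wrist","C_w");pickle.dump(c,open("C.pkl","wb"));crop(c,240,40,400,280,3,"C_wc")
E
```

```text
57.0 [0.52906319 0.10695958 0.24797899] 0.04299451045062655 [ 0.1889369   0.60760885 -0.62835781]
```

View pics/C_w.png

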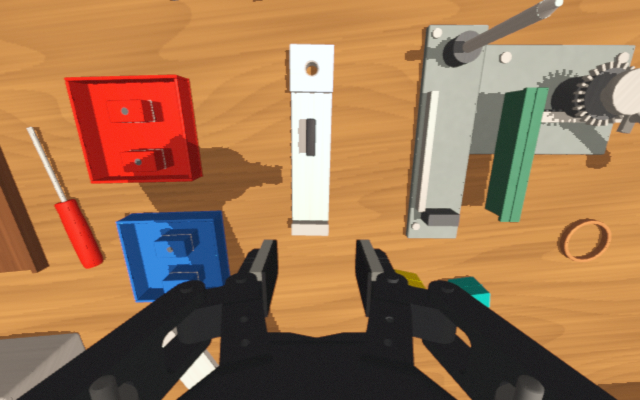

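View pics/C_wc.png

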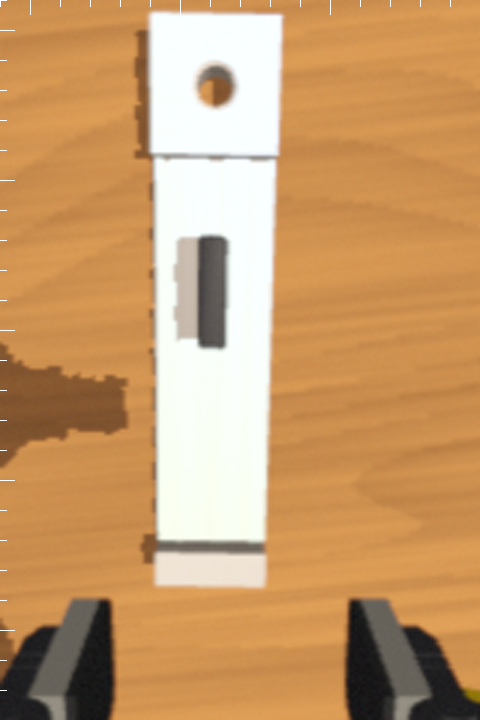

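```bash
python3 - <<'E'
from h import *
import pickle
c=pickle.load(open("C.pkl","rb"))
g=lambda x,y,z: bp(c,240+x/3,40+y/3,z)
h=g(213,292,.042);h1=g(214,238,.042);h2=g(213,346,.042);o=g(216,85,.025)
print(h,np.linalg.norm(h1-h2),o)
v=(o-h)[:2];print(np.linalg.norm(v),np.degrees(np.arctan2(v[1],v[0])))
q=[g(149,12,.025),g(282,14,.025),g(265,586,.025),g(155,586,.025)]
ex=q[0]+q[1]-q[2]-q[3];print("yaw",np.degrees(np.arctan2(ex[1],ex[0])),np.linalg.norm(ex)/2,sum(q)/4)
E
```

```text
[0.58067402 0.10859129 0.042     ] 0.041690565018164295 [0.65776181 0.09951265 0.025     ]
0.07762054842001878 -6.716795337324555
yaw -6.649057445618256 0.23537225289264382 [0.56579367 0.11069353 0.025     ]
```

```bash
python3 - <<'E'
from h import *
rows([((.5805,.1088,.09),-96.68,4),((.5805,.1088,.020),-96.68,3)])
E
```

```text
-0.002,-0.017,0.053,0,0,0.002,  -0.002,-0.017,0.053,0,0,0.002,  -0.002,-0.017,0.053,0,0,0.002,  -0.003,-0.017,0.053,0,0,0.002,  
0,0,0.031,0,0,0,  0,0,0.031,0,0,0,  0,0,0.031,0,0,0,
```

>>> send_rows --moves '[-0.002, -0.017, 0.053, 0, 0, 0.002, -0.002, -0.017, 0.053, 0, 0, 0.002, -0.002, -0.017, 0.053, 0, 0, 0.002, -0.003, -0.017, 0.053, 0, 0, 0.002, 0, 0, 0, 0, 0, 0, 0, 0, 0, 0, 0, 0, 0, 0, 0, 0, 0, 0, 0, 0, 0, 0, 0, 0]'

```text
t: 58.05
tcp_pos: [0.5824, 0.1066, 0.0911]
tool_rot: [[-0.117, -0.993, 0.003], [-0.993, 0.117, 0.0], [-0.0, -0.003, -1.0]]
contact_force: [0.2, 0.3, -0.5]
width: 0.0427
```

```bash
python3 - <<'E'
from h import *
s=ctrl.state();print(s["t"],s["tcp_pos"],s["width"],s["tool_rot"])
c=cap("wrist","D_w")
rows([((.5805,.1088,.020),-96.68,3)])
E
```

```text
58.05 [0.58238169 0.10660198 0.09111239] 0.04272686764986087 [[-1.16552200e-01 -9.93179904e-01  3.04336091e-03]
 [-9.93184464e-01  1.16553036e-01  9.83011415e-05]
 [-4.52343673e-04 -3.01116156e-03 -9.99995364e-01]]
-0.001,0.001,0.031,-0.001,0,0,  -0.001,0.001,0.031,-0.001,0,0,  -0.001,0.001,0.031,-0.001,0,0,
```

View pics/D_w.png

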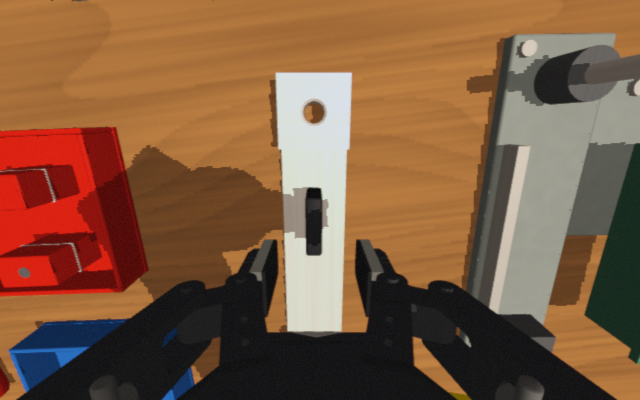

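>>> send_rows --moves '[-0.001, 0.001, 0.035, 0, 0, 0, -0.001, 0.001, 0.03, 0, 0, 0, 0, 0, 0.02, 0, 0, 0, 0, 0, 0.01, 0, 0, 0, 0, 0, 0, 0, 0, 0, 0, 0, 0, 0, 0, 0, 0, 0, 0, 0, 0, 0, 0, 0, 0, 0, 0, 0]'

```text
t: 59.1
tcp_pos: [0.5806, 0.1081, 0.0186]
tool_rot: [[-0.117, -0.993, 0.001], [-0.993, 0.117, 0.0], [-0.0, -0.001, -1.0]]
contact_force: [-0.5, 0.1, -0.3]
width: 0.0429
```

```bash
python3 - <<'E'
from h import *
s=ctrl.state();print(s["t"],s["tcp_pos"],s["width"],s["contact_force"])
c=cap("wrist","E_w")
E
```

```text
59.1 [0.58064815 0.1080516  0.01859952] 0.0429193779701862 [-0.50196362  0.13799626 -0.33343471]
```

View pics/E_w.png

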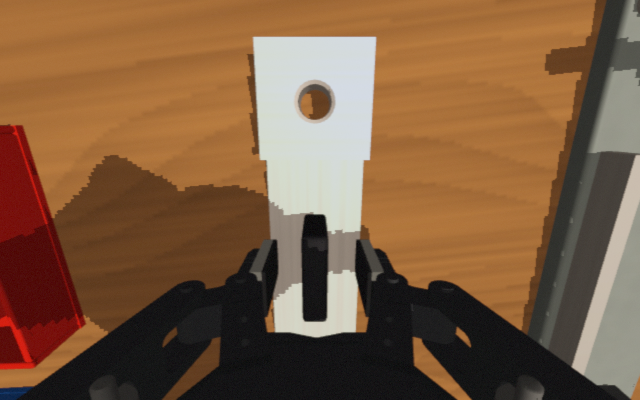

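>>> send_rows --moves '[0, 0, -0.002, 0, 0, 0, 0, 0, 0, 0, 0, 0, 0, 0, 0, 0, 0, 0, 0, 0, 0, 0, 0, 0, 0, 0, 0, 0, 0, 0, 0, 0, -0.01, 0, 0, 0, 0, 0, -0.01, 0, 0, 0, 0, 0, -0.01, 0, 0, 0]' --claw 0

```text
t: 60.15
tcp_pos: [0.5797, 0.1078, 0.0421]
tool_rot: [[-0.117, -0.993, -0.001], [-0.993, 0.117, -0.0], [0.0, 0.001, -1.0]]
contact_force: [-0.2, 0.3, -2.1]
width: 0.0109
```

```bash
python3 - <<'E'
from h import *
s=ctrl.state();print(s["t"],s["tcp_pos"],s["width"],s["contact_force"],s["ft_torque"])
c=cap("wrist","F_w")
E
```

```text
60.15 [0.57971578 0.10778553 0.04207836] 0.010874424616769976 [-0.15309615  0.287387   -2.08037184] [ 0.07397318 -0.01979299 -0.0576927 ]
```

View pics/F_w.png

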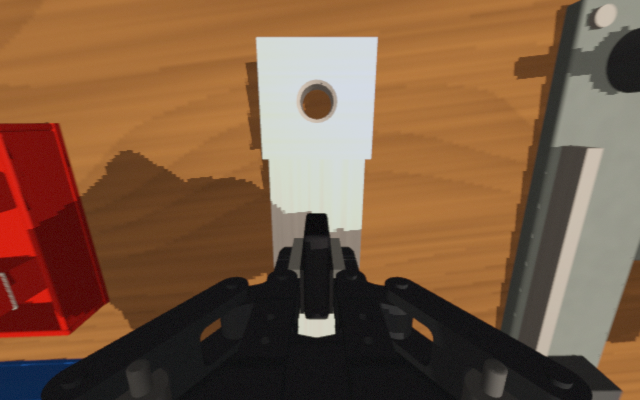

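```bash
python3 - <<'E'
from h import *
rows([((.5797,.1078,.207),-96.68,5),((.5816,-.0655,.207),-95.87,8)])
E
```

```text
0,0,-0.044,0,0,0,  0,0,-0.044,0,0,0,  0,0,-0.044,0,0,0,  0,0,-0.044,0,0,0,  0,0,-0.044,0,0,0,  
0.029,-0.004,0,0,0,-0.001,  0.029,-0.004,0,0,0,-0.001,  0.029,-0.004,0,0,0,-0.001,  0.029,-0.004,0,0,0,-0.001,  0.029,-0.003,0,0,0,-0.001,  0.029,-0.003,0,0,0,-0.001,  0.029,-0.003,0,0,0,-0.001,  0.029,-0.003,0,0,0,-0.001,
```

>>> send_rows --moves '[0, 0, -0.03, 0, 0, 0, 0, 0, -0.044, 0, 0, 0, 0, 0, -0.044, 0, 0, 0, 0, 0, -0.044, 0, 0, 0, 0, 0, -0.044, 0, 0, 0, 0, 0, -0.016, 0, 0, 0, 0, 0, 0, 0, 0, 0, 0, 0, 0, 0, 0, 0]'

```text
t: 61.2
tcp_pos: [0.579, 0.1075, 0.2069]
tool_rot: [[-0.117, -0.993, -0.003], [-0.993, 0.117, -0.001], [0.001, 0.003, -1.0]]
contact_force: [-0.0, -0.1, -3.0]
width: 0.0111
```

>>> send_rows --moves '[0.029, -0.004, 0, 0, 0, -0.001, 0.029, -0.004, 0, 0, 0, -0.001, 0.029, -0.004, 0, 0, 0, -0.001, 0.029, -0.004, 0, 0, 0, -0.001, 0.029, -0.003, 0, 0, 0, -0.001, 0.029, -0.003, 0, 0, 0, -0.001, 0.029, -0.003, 0, 0, 0, -0.001, 0.029, -0.003, 0, 0, 0, -0.002]'

```text
t: 62.2
tcp_pos: [0.5803, -0.0679, 0.2064]
tool_rot: [[-0.102, -0.995, -0.004], [-0.995, 0.102, 0.001], [-0.0, 0.004, -1.0]]
contact_force: [0.3, 0.3, -2.8]
width: 0.0113
```

>>> send_rows --moves '[0, 0, 0, 0, 0, 0, 0, 0, 0, 0, 0, 0, 0, 0, 0, 0, 0, 0, 0, 0, 0, 0, 0, 0, 0, 0, 0, 0, 0, 0, 0, 0, 0, 0, 0, 0, 0, 0, 0, 0, 0, 0, 0, 0, 0, 0, 0, 0]'

```text
t: 63.2
tcp_pos: [0.5817, -0.0674, 0.2085]
tool_rot: [[-0.103, -0.995, 0.0], [-0.995, 0.103, 0.0], [-0.0, -0.0, -1.0]]
contact_force: [-0.1, 0.0, -2.4]
width: 0.0106
```

```bash
python3 - <<'E'
from h import *
import pickle
s=ctrl.state();print(s["t"],s["tcp_pos"],s["width"],s["contact_force"],s["ft_torque"],s["tool_rot"])
c=cap("wrist","G_w");pickle.dump(c,open("G.pkl","wb"));crop(c,230,20,400,180,4.5,"G_wc")
cc=cap("scene","G_s")
E
```

```text
63.2 [ 0.58169646 -0.06737368  0.20854638] 0.010635976301817129 [-0.1219611   0.04405934 -2.42601121] [0.00989628 0.02180652 0.00513762] [[-1.02871739e-01 -9.94694629e-01  2.06815008e-05]
 [-9.94694629e-01  1.02871739e-01  2.16347304e-05]
 [-2.36474921e-05 -1.83461755e-05 -1.00000000e+00]]
```

View pics/G_w.png

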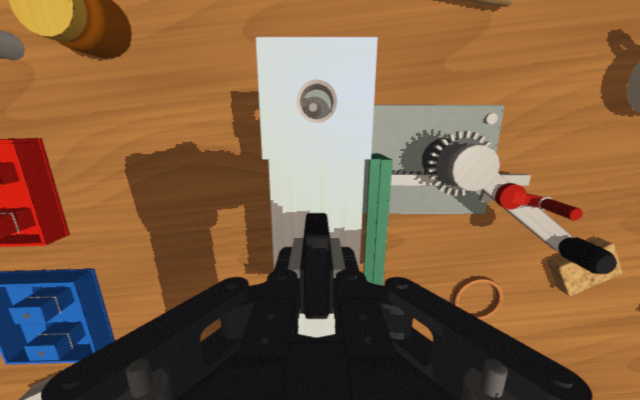

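View pics/G_wc.png

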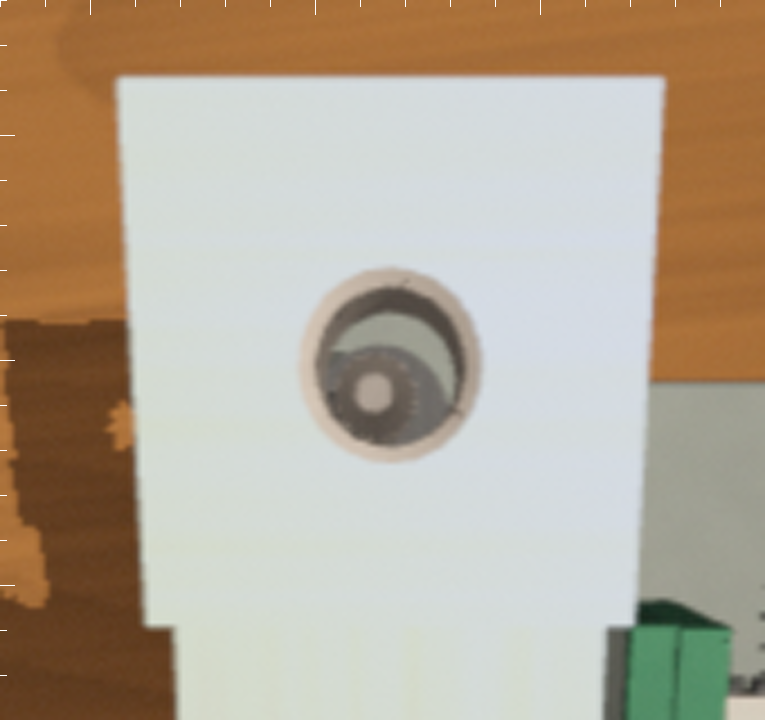

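View pics/G_s.png

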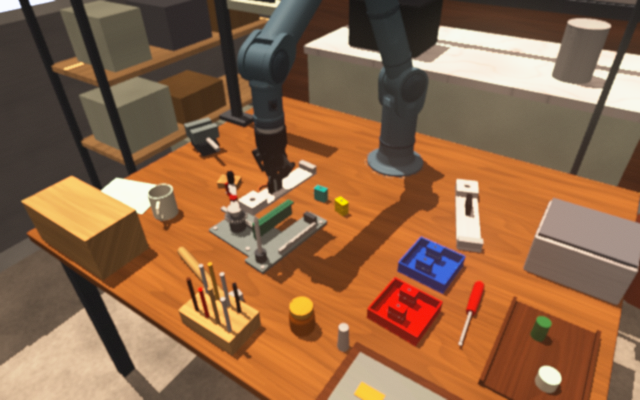

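```bash
cat > al.py <<'E'
from h import *
def al(c,hole,tip,s,off=.0201):
    zu=s["tcp_pos"][2]-off+.025
    H=bp(c,*hole,zu);T=bp(c,*tip,.160);Rm=np.array(s["tool_rot"])
    print("hole",H,"tip",T,"hole in tool",Rm.T@(H-s["tcp_pos"])); d=Rm.T@(T-H); print("shift tool xy mm",d[:2]*1e3,"norm",d[:2]/.75)
E
python3 - <<'E'
from al import *
import pickle
c=pickle.load(open("G.pkl","rb")); al(c,(316.67,101.2),(312.9,107.3),ctrl.state())
E
```

```text
hole [ 0.65966954 -0.074968    0.21344331] tip [ 0.65974154 -0.07272466  0.16      ] hole in tool [-0.00039823 -0.07832913 -0.00489703]
shift tool xy mm [-2.23777895  0.16090593] norm [-0.00298371  0.00021454]
```

>>> send_rows --moves '[-0.003, 0, 0, 0, 0, 0, 0, 0, 0.01, 0, 0, 0, 0, 0, 0.01, 0, 0, 0, 0, 0, 0.008, 0, 0, 0, 0, 0, 0, 0, 0, 0, 0, 0, 0, 0, 0, 0, 0, 0, 0, 0, 0, 0, 0, 0, 0, 0, 0, 0]'

```text
t: 64.3
tcp_pos: [0.5822, -0.065, 0.1879]
tool_rot: [[-0.103, -0.995, 0.001], [-0.995, 0.103, -0.0], [0.0, -0.001, -1.0]]
contact_force: [0.3, -0.2, -2.7]
width: 0.011
```

```bash
python3 - <<'E'
from h import *
import pickle
s=ctrl.state();print(s["t"],s["tcp_pos"],s["width"],s["contact_force"],s["ft_torque"],s["tool_rot"])
c=cap("wrist","H_w");pickle.dump(c,open("H.pkl","wb"));crop(c,270,60,370,150,7,"H_wc")
E
```

```text
64.3 [ 0.58218168 -0.0650445   0.18787695] 0.01103610161539398 [ 0.28240901 -0.15161335 -2.71953183] [0.04529781 0.00963674 0.00820181] [[-1.02724958e-01 -9.94709576e-01  6.64459018e-04]
 [-9.94709798e-01  1.02724929e-01 -7.85154582e-05]
 [ 9.84357303e-06 -6.69009393e-04 -9.99999776e-01]]
```

View pics/H_wc.png

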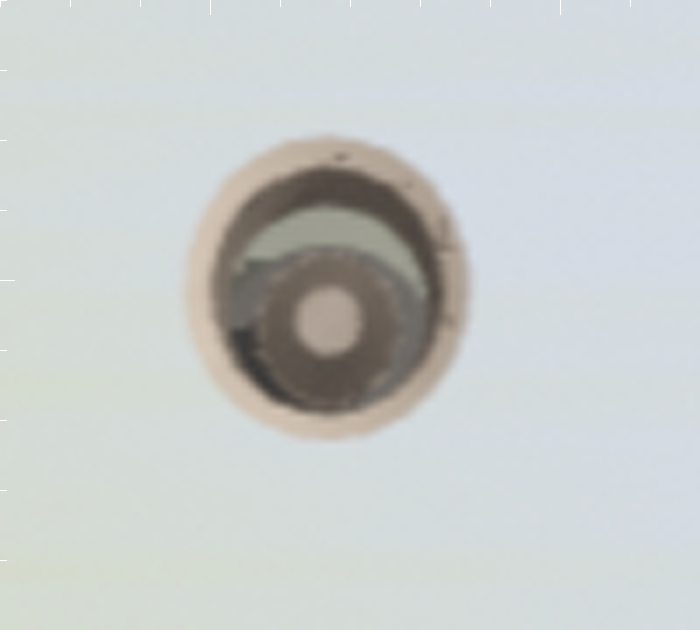

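```bash
python3 - <<'E'
from al import *
import pickle
c=pickle.load(open("H.pkl","rb")); al(c,(270+327/7,60+288/7),(270+329/7,60+321/7),ctrl.state())
s=ctrl.state(); H=bp(c,270+327/7,60+288/7,s["tcp_pos"][2]+.0049)
H[2]-=.025; print((pj(c,H)-[270,60])*7); print((pj(c,[.65974,-.0727,.16])-[270,60])*7)
E
```

```text
hole [ 0.66015125 -0.07268139  0.19271825] tip [ 0.65979994 -0.07286925  0.16      ] hole in tool [-0.00042346 -0.07842337 -0.00485878]
shift tool xy mm [0.2218129 0.3473706] norm [0.00029575 0.00046316]
[[326.32709988 310.921297  ]]
[[326.93204254 322.03615209]]
```

>>> send_rows --moves '[0.0003, 0.0004, 0.004, 0, 0, 0, 0, 0, 0.008, 0, 0, 0, 0, 0, 0.008, 0, 0, 0, 0, 0, 0.008, 0, 0, 0, 0, 0, 0.008, 0, 0, 0, 0, 0, 0.008, 0, 0, 0, 0, 0, 0, 0, 0, 0, 0, 0, 0, 0, 0, 0]'

```text
t: 65.35
tcp_pos: [0.5818, -0.0652, 0.1547]
tool_rot: [[-0.103, -0.995, 0.0], [-0.995, 0.103, 0.0], [-0.0, -0.0, -1.0]]
contact_force: [0.6, -0.0, -3.1]
width: 0.0113
```

```bash
python3 - <<'E'
from h import *
import pickle
s=ctrl.state();print(s["t"],s["tcp_pos"],s["width"],s["contact_force"],s["ft_torque"])
c=cap("wrist","I_w");crop(c,240,30,400,190,4,"I_wc")
E
```

```text
65.35 [ 0.58179937 -0.06519134  0.15466748] 0.01134676328408048 [ 0.64934232 -0.03955817 -3.14651131] [ 0.00417178 -0.03016218  0.00597875]
```

View pics/I_wc.png

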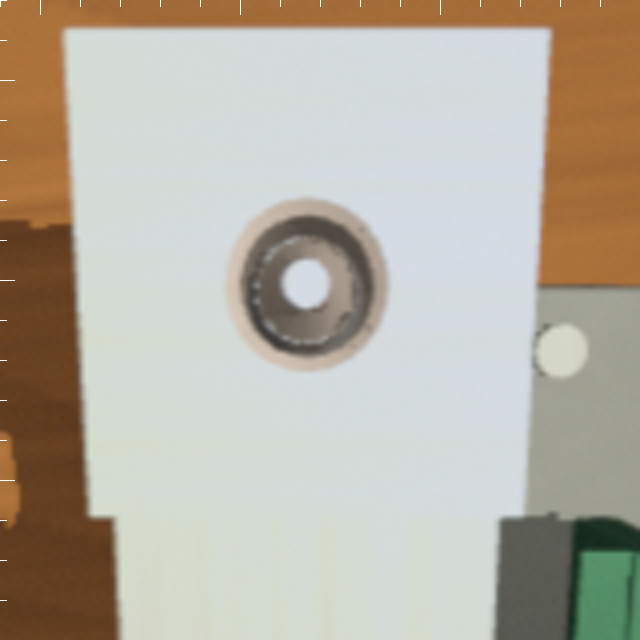

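>>> send_rows --moves '[0, 0, 0.016, 0, 0, 0, 0, 0, 0.016, 0, 0, 0, 0, 0, 0.016, 0, 0, 0, 0, 0, 0.016, 0, 0, 0, 0, 0, 0.016, 0, 0, 0, 0, 0, 0.016, 0, 0, 0, 0, 0, 0, 0, 0, 0, 0, 0, 0, 0, 0, 0]'

```text
t: 66.4
tcp_pos: [0.5819, -0.0652, 0.0828]
tool_rot: [[-0.103, -0.995, 0.0], [-0.995, 0.103, 0.0], [-0.0, -0.0, -1.0]]
contact_force: [-0.1, -0.2, -3.2]
width: 0.0113
```

```bash
python3 - <<'E'
from h import *
import pickle
s=ctrl.state();print(s["t"],s["tcp_pos"],s["width"],s["contact_force"],s["ft_torque"])
c=cap("wrist","J_w");c=cap("scene");crop(c,200,130,390,280,4,"J_s")
E
```

```text
66.4 [ 0.58187785 -0.06516585  0.08275652] 0.011284214367393772 [-0.08367926 -0.15144775 -3.15207339] [ 0.02377492 -0.016304    0.03687338]
```

View pics/J_w.png

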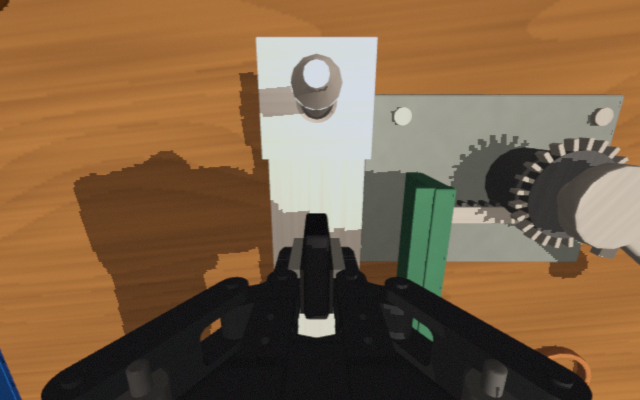

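View pics/J_s.png

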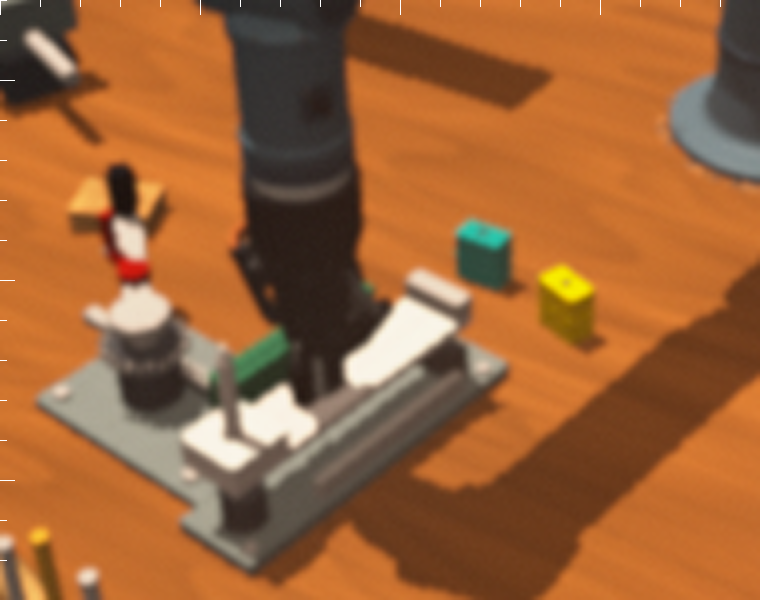

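>>> send_rows --moves '[0, 0, 0.01, 0, 0, 0, 0, 0, 0.01, 0, 0, 0, 0, 0, 0.006, 0, 0, 0, 0, 0, 0, 0, 0, 0, 0, 0, 0, 0, 0, 0, 0, 0, 0, 0, 0, 0, 0, 0, 0, 0, 0, 0, 0, 0, 0, 0, 0, 0]'

```text
t: 67.5
tcp_pos: [0.5817, -0.0653, 0.0632]
tool_rot: [[-0.103, -0.995, 0.0], [-0.995, 0.103, -0.0], [0.0, -0.0, -1.0]]
contact_force: [0.5, -0.6, -2.1]
width: 0.0114
```

>>> send_rows --moves '[0, 0, 0.0015, 0, 0, 0, 0, 0, 0.0015, 0, 0, 0, 0, 0, 0, 0, 0, 0, 0, 0, 0, 0, 0, 0, 0, 0, 0, 0, 0, 0, 0, 0, 0, 0, 0, 0, 0, 0, 0, 0, 0, 0, 0, 0, 0, 0, 0, 0]'

```text
t: 68.5
tcp_pos: [0.5816, -0.0652, 0.0608]
tool_rot: [[-0.103, -0.995, 0.0], [-0.995, 0.103, -0.0], [0.0, -0.0, -1.0]]
contact_force: [0.3, 0.7, -2.9]
width: 0.011
```

>>> send_rows --moves '[0, 0, 0.0015, 0, 0, 0, 0, 0, 0, 0, 0, 0, 0, 0, 0, 0, 0, 0, 0, 0, 0, 0, 0, 0, 0, 0, 0, 0, 0, 0, 0, 0, 0, 0, 0, 0, 0, 0, 0, 0, 0, 0, 0, 0, 0, 0, 0, 0]'

```text
t: 69.5
tcp_pos: [0.5818, -0.0652, 0.06]
tool_rot: [[-0.103, -0.995, 0.0], [-0.995, 0.103, -0.0], [0.0, -0.0, -1.0]]
contact_force: [-1.9, -0.9, 5.0]
width: 0.0108
```

>>> send_rows --moves '[0, 0, 0, 0, 0, 0, 0, 0, 0, 0, 0, 0, 0, 0, 0, 0, 0, 0, 0, 0, 0, 0, 0, 0, 0, 0, 0, 0, 0, 0, 0, 0, 0, 0, 0, 0, 0, 0, 0, 0, 0, 0, 0, 0, 0, 0, 0, 0]' --claw 0.4

```text
t: 70.5
tcp_pos: [0.5816, -0.0652, 0.0597]
tool_rot: [[-0.103, -0.995, 0.0], [-0.995, 0.103, 0.0], [-0.0, -0.0, -1.0]]
contact_force: [0.3, 0.6, -0.2]
width: 0.0341
```

>>> send_rows --moves '[0, 0, -0.01, 0, 0, 0, 0, 0, -0.02, 0, 0, 0, 0, 0, -0.03, 0, 0, 0, 0, 0, -0.05, 0, 0, 0, 0, 0, -0.06, 0, 0, 0, 0, 0, -0.06, 0, 0, 0, 0, 0, -0.03, 0, 0, 0, 0, 0, 0, 0, 0, 0]'

```text
t: 71.5
tcp_pos: [0.5836, -0.065, 0.2584]
tool_rot: [[-0.103, -0.995, 0.007], [-0.995, 0.103, -0.001], [0.0, -0.007, -1.0]]
contact_force: [-0.2, 0.6, -0.8]
width: 0.0343
```

```bash
python3 - <<'E'
from h import *
import pickle
s=ctrl.state();print(s["t"],s["tcp_pos"],s["width"],s["contact_force"],s["ft_torque"])
c=cap("wrist","K_w");pickle.dump(c,open("K.pkl","wb"));c=cap("scene");crop(c,200,130,390,280,4,"K_s");c=cap("top","K_t")
E
```

```text
71.5 [ 0.58355414 -0.0650193   0.2584491 ] 0.03428780093074925 [-0.23656168  0.62799556 -0.7946573 ] [0.04723551 0.04889092 0.02764117]
```

View pics/K_w.png

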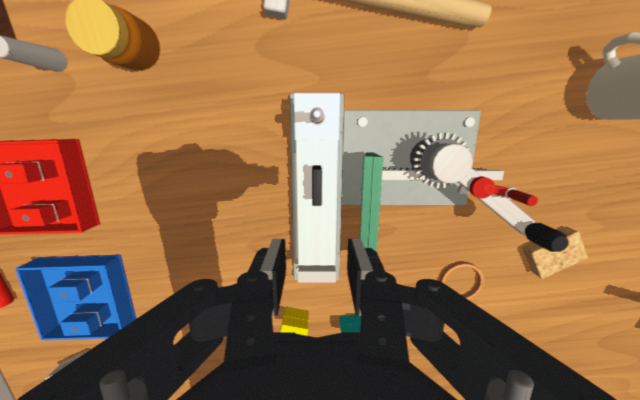

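View pics/K_s.png

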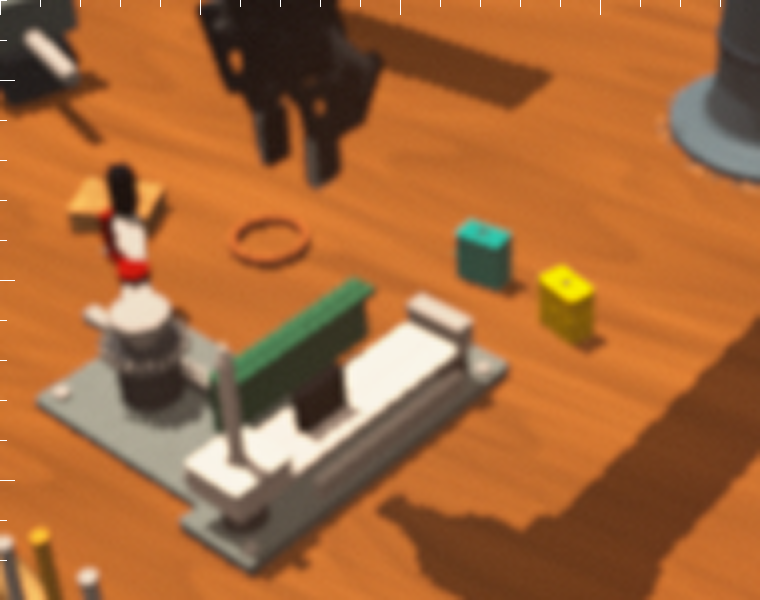

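View pics/K_t.png

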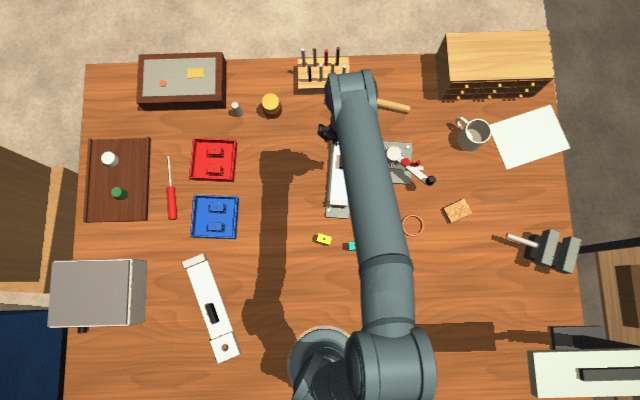

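```bash
python3 - <<'E'
from h import *
import pickle
a=np.radians(-5.87);ex=np.array([np.cos(a),np.sin(a)]);ey=np.array([-np.sin(a),np.cos(a)])
rod=np.array([.6597,-.0728]);O=rod-.11*ex
cl=lambda P:(np.round(((P[:2]-O)@ex)*1e3,1),np.round(((P[:2]-O)@ey)*1e3,1))
c=pickle.load(open("p.pkl","rb"));d=pickle.load(open("d.pkl","rb"));k=pickle.load(open("K.pkl","rb"))
for x,y in((540,243),(522,670)): print("open",cl(bp(c,200+x/3.2,30+y/3.2,.0665)))
for x,y in((609,243),(583,670)): print("open R",cl(bp(c,200+x/3.2,30+y/3.2,.0665)))
for x,y in((152,53),(187,512)): print("closed",cl(bp(d,190+x/4,80+y/4,.0665)))
for x,y in((222,53),(253,512)): print("closed R",cl(bp(d,190+x/4,80+y/4,.0665)))
for x,y in((371,309),(373,608)): print("blk",cl(bp(c,200+x/3.2,30+y/3.2,.057)))
crop(k,270,80,390,290,3.8,"K_c")
E
```

```text
open (np.float64(65.4), np.float64(-55.0))
open (np.float64(-83.7), np.float64(-55.2))
open R (np.float64(65.3), np.float64(-77.3))
open R (np.float64(-83.8), np.float64(-77.7))
closed (np.float64(65.1), np.float64(-11.5))
closed (np.float64(-84.4), np.float64(-10.3))
closed R (np.float64(65.1), np.float64(-33.3))
closed R (np.float64(-84.4), np.float64(-33.3))
blk (np.float64(45.1), np.float64(-0.4))
blk (np.float64(-62.4), np.float64(-0.4))
```

View pics/K_c.png

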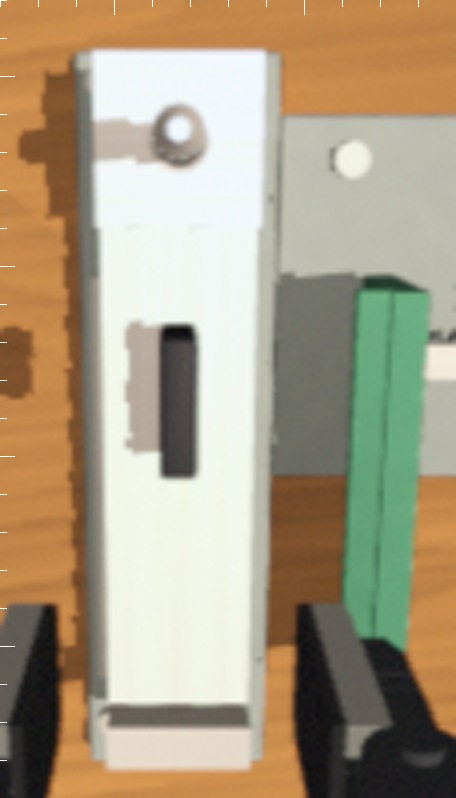

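```bash
python3 - <<'E'
from h import *
import pickle
a=np.radians(-5.87);ex=np.array([np.cos(a),np.sin(a)]);ey=np.array([-np.sin(a),np.cos(a)])
O=np.array([.6597,-.0728])-.11*ex
k=pickle.load(open("K.pkl","rb"))
for n,x,y,z in(("handle",179,402,.082),("bossL",92,50,.065),("bossR",267,50,.065),("wL",106,768,.065),("wR",251,768,.065)):
    P=bp(k,270+x/3.8,80+y/3.8,z);print(n,((P[:2]-O)@ex)*1e3,((P[:2]-O)@ey)*1e3)
s=ctrl.state();print(s["t"],s["contact_force"])
print(ctrl.finish_job())
E
```

```text
handle 33.876267498660376 -0.5603466492614516
bossL 134.1174427350083 24.620167251547432
bossR 134.12540227408846 -25.957942541412596
wL -100.5536822825989 24.737087360678306
wR -100.56672556622503 -25.911840726277113
71.65 [-0.0336007  -0.26110599 -0.52225719]
the job is handed in; nothing more can be done
None
```

I did the whole job in the order asked and handed it in at 71.65 s; no verdict is reported back.

- **Jaw:** I flipped the red lever to the loosen side and worked the handle to and fro. The jaw's lip then measured 55 mm out from the bed's middle, which is 44 mm of travel, so fully open.
- **Blocks:** All four blocks were present. The last pictures show two red ones in the red tray and two blue ones in the blue tray.
- **Platen:** It had been knocked about 33 mm aside, so I measured it again before gripping. I lined the hole up with the rod tip to about 0.4 mm and lowered it level. It touched the rests at the expected height with about 5 N. After release its handle measured 1.9 mm along and 0.6 mm across from the target point. The corner heights I used there are assumed, and the view shows it level and square.
- **Disagreement:** At the end of the jaw's travel the handle still moved about 0.14 rad under roughly 5 N, while the jaw stayed still in three pictures. I took this as the screw at its stop.
- **Other things:** I moved nothing else on the bench, saw no grip slip, and the arm was clear of everything at the end.

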